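Unstack bottle parts from the formula canister and set them out to dry

ROBOT

A 6-joint arm with a two-finger parallel gripper is mounted at the origin on the work surface. World frame = base frame: x ahead of the robot, y to its left, z up, the work surface at z = 0. Lengths are in m, angles in rad, forces in N, time in s.
With the tool pointing down it reaches from about 0.325 to 0.925 m from the base axis. Payload 3.1 kg.
Tool frame: the origin (TCP) lies midway between the tips of the shut fingers; the grasp point (between the pads) lies 19 mm behind it (arm.pinch_z is the distance from the TCP to the grasp point, in m); z points along the fingers, y is the direction in which the jaws open and shut (so a half turn about z gives the same grasp; the last joint's range is limited). The gripper opens to 85 mm and grips with 20 to 120 N. Pads are 22 mm wide; open, the fingers measure 114 mm over their backs; the gripper's body (76 mm by 85 mm) begins 54 mm behind the grasp point. The pads swing forward as they close: fully open they stand 13 mm farther back than shut.
Start: joints at [1.045, 0.217, 1.613, -0, 1.311, -0.112], TCP at [0.251, 0.572, 0.195] pointing down, gripper open.
Joint ranges: [-2.75, 2.75], [-0.78, 2.1], [0.31, 2.55], [-1.13, 4.27], [0.13, 2.63], [-2.58, 2.58]. Speed limits (rad/s): [2.79, 2.79, 3.14, 3.14, 3.14, 3.14].

INTERFACE

Orientations are given as a unit quaternion [w, x, y, z].
In Python, from station import readout, optics, arm gives the robot as it stands.
- The arm moves only by the shell command python3 -m jog 'ROWS' [OPENING]. ROWS is JSON, a list of rows, each a list of 6 numbers: the shift along the tool's x, y, z in m, then the turn, a rotation vector about the tool's x, y, z in rad. In form: [[x, y, z, rx, ry, rz], ...]. A call has 1 to 5 rows; each row shifts and turns the pose as measured when the row begins, along the tool's axes as they then stand; what a row does not reach is not made up. A row lasts 1/12 s, in which the tool goes at most 41.7 mm and 7.16 degrees, less where a joint would pass 70% of its speed; a pose out of reach is approached as far as the arm can. A call with a gripper value outside its range is refused whole. OPENING is the closure in counts, from 0 (fully open) to 255 (shut), set as the call begins (- or left out, the last holds). The fingers move at their own pace and stop on an object; the grip force is fixed at half the most. Time passes only in rows, so rows that do not move let the fingers close. It gives the time, the measured TCP pose, the force and the opening at its end, in the units of the state.
- readout.sense(): the state, without advancing time (a new reading comes with each control period).
- optics.get_image(name): name is "scene" or "side" or "wrist"; returns a dict with "pixels" (384x512x3 uint8, red, green, blue), "intrinsics" (3x3 intrinsics, pixels), "rvec" (rotation vector, rad) and "tvec" (3), from world to camera coordinates, as OpenCV has them. Camera axes: x right, y down, z forward; pixel columns grow to the right and rows downward; lengths in m; the calibration is good to about 2 mm. The wrist camera is an equidistant fisheye: a pixel r from the principal point sees the ray r / f radians off the axis. A picture is of the moment at which its call begins. There is no depth.
- arm.job_done(): hands the job in, once; it reports no verdict.
The state is a dict: "time_s": time; "joints": joint angles; "qvel": joint speeds; "tau": joint torques, N m; "position": TCP position; "tcp_rot": TCP orientation; "ft_force": force on the tool from outside, world axes, zero at the start; "wrist_torque": the same for the moment, N m; "opening": finger opening in m.
Only numpy, scipy, OpenCV 4.12 (cv2) and the standard library are available. Lean on these libraries where they do the work, as an engineer would, in place of code of your own. Each camera call takes 0.05 s, during which the arm holds its last target. There are 200 camera calls.

TASK

Bottle parts are piled on the lid of the formula canister. Take the pile apart from the top down: stand the dome cap in the middle of the cork coaster, then put the narrow collar over the thin drying post and the wide collar over the thick drying post, both lying flat on the round bases; last, stand the scoop upright in the middle of the cleared canister lid. Do not shift the canister or the lying glass bottle.

Things in the scene. Friction and masses are not known exactly. Their poses are not given: they have to be found in the camera images.
- cap_center (a point): White plastic dome cap, the top piece of the pile: 40 mm diameter, 38 mm high, straight sides for the lower 27 mm, flat underside, stands dome up. Point: on its axis, 19 mm above its underside; z is its axis, up.
- narrow_collar_center (a point): Grey ribbed plastic ring, the middle piece of the pile under the cap: 54 mm outer diameter, hole 28 mm right through, 28 mm high, same either way up. Point: centre of the ring, 14 mm above its underside; z is its axis, up.
- wide_collar_center (a point): Grey ribbed plastic ring, the bottom piece of the pile, lying on the canister lid: 66 mm outer diameter, hole 46 mm right through, 28 mm high. Point: centre of the ring, 14 mm above its underside; z is its axis, up.
- scoop_center (a point): Small yellow plastic measuring scoop standing on the counter: an open round cup, 30 mm diameter at the foot and 34 mm at the rim, 30 mm high, with a flat handle 11 mm wide and 4 mm thick going straight out level from near the rim to 74 mm from the cup's axis. Point: on the cup's axis, 15 mm above its underside; z up, x points from the cup along the handle. Light (18 g).
- coaster: Fixed square cork coaster, 84 x 84 x 6 mm, lying on the counter. Origin: centre of its underside; its top is 6 mm higher.
- thin_post: Fixed drying post: white plastic disc base 90 mm diameter, 8 mm thick, with a thin upright dark steel post 10 mm in diameter, its top 42 mm above the counter, tapered over the last 8 mm. Origin: centre of the base's underside, on the post's axis; z up.
- thick_post: Fixed drying post: same base (90 mm diameter, 8 mm thick) with a thick upright dark steel post 29 mm in diameter, its top 42 mm above the counter, tapered over the last 8 mm to 16 mm. Origin: centre of the base's underside, on the post's axis; z up. The narrow collar does not fit over it.
- lid_top (a point): White formula canister standing closed and loose on the counter: 100 mm diameter, 110 mm high, flat lid, 0.85 kg; the pile stands on it within about 10 mm of its middle. Point: centre of the lid's top face, 110 mm above the counter; z up.
- glass_bottle: Glass baby bottle lying on its side on the counter, about 165 mm long and 58 mm thick, to be left alone. Origin: on the counter under about its middle; x along the bottle towards the teat.
Not all that is in view belongs to the job. Leave any red or turquoise look-alike of the thin_post alone. What is shaped like the part that bears narrow_collar_center but blue is not meant.

How it is judged:
By the outcome, as a careful person would: the job done as asked, in the order asked, and still so for the second after the job is handed in, with the robot touching nothing.
It also fails if it takes over 115 s, if anything falls off the work surface, if the arm or the gripper's body presses on something with over 40 N, if the wrist force passes 120 N, or if a joint passes its speed limit or range.

## Working session

There is one attempt and no reset: what is moved stays moved. The work goes in short steps, Python scripts to look and compute and a shell command to move; the robot and the scene stay as the last step left them, time stands still between calls to the robot, and variables do not carry over. Pictures are saved under pics/ and viewed, about 12 in all and at most 16, crops included, and the job is handed in when it is done.

```bash
ls; mkdir -p pics; cat > h.py <<'E'
import numpy as np, cv2
from station import readout, optics, arm
from scipy.spatial.transform import Rotation as R
def grab(n):
    d=optics.get_image(n); np.savez(f'/tmp/{n}.npz',**{k:np.array(v) for k,v in d.items()}); return d
def load(n): return dict(np.load(f'/tmp/{n}.npz'))
def save(d,f,crop=None,s=1):
    p=d['pixels'][...,::-1]
    if crop: x0,y0,x1,y1=crop; p=p[y0:y1,x0:x1]
    cv2.imwrite(f,cv2.resize(p,None,fx=s,fy=s,interpolation=cv2.INTER_CUBIC))
def ray(d,u,v,fish=False):
    K=np.array(d['intrinsics']);Rm=cv2.Rodrigues(np.array(d['rvec'],float))[0];t=np.array(d['tvec'],float).ravel()
    a=(u-K[0,2])/K[0,0];b=(v-K[1,2])/K[1,1]
    if fish:
        r=np.hypot(a,b)+1e-12; c=np.array([a/r*np.sin(r),b/r*np.sin(r),np.cos(r)])
    else: c=np.array([a,b,1.])
    return -Rm.T@t, Rm.T@c
def onz(d,u,v,z,fish=False):
    o,r=ray(d,u,v,fish); return o+r*(z-o[2])/r[2]
def proj(d,P,fish=False):
    K=np.array(d['intrinsics']);Rm=cv2.Rodrigues(np.array(d['rvec'],float))[0];t=np.array(d['tvec'],float).ravel()
    c=Rm@np.array(P)+t
    if fish:
        th=np.arctan2(np.hypot(c[0],c[1]),c[2]);q=c[:2]/np.hypot(c[0],c[1])*th
    else: q=c[:2]/c[2]
    return K[0,0]*q[0]+K[0,2],K[1,1]*q[1]+K[1,2]
E
python3 - <<'E'
from h import *
np.set_printoptions(precision=4,suppress=True)
for n in('scene','side','wrist'):
    d=grab(n); o,r=ray(d,255.5,191.5,n=='wrist'); print(n,o,r/np.linalg.norm(r),d['intrinsics'][0]); 
a=load('scene')['pixels'];b=load('side')['pixels']
cv2.imwrite('pics/1.png',cv2.resize(a,None,fx=1.56,fy=1.56)[...,::-1])
cv2.imwrite('pics/2.png',cv2.resize(b,None,fx=1.56,fy=1.56)[...,::-1])
cv2.imwrite('pics/3.png',load('wrist')['pixels'][...,::-1])
print(readout.sense(), arm.pinch_z)
E
```

```text
pics
scene [ 1.0246 -0.7206  0.9272] [-0.4515  0.5998 -0.6606] [473.0334   0.     262.4444]
side [ 0.1489 -0.492   0.5051] [ 0.5012  0.6815 -0.5333] [367.7611   0.     260.0479]
wrist [0.1803 0.6033 0.3733] [ 0.2838 -0.1227 -0.951 ] [297.3186   0.     254.1653]
{'time_s': 0.15, 'joints': array([ 1.0448,  0.2176,  1.6146,  0.    ,  1.3113, -0.1122]), 'qvel': array([-0.0015, -0.0013, -0.0053,  0.    ,  0.0013, -0.0002]), 'tau': array([ -0.0014, -39.745 , -30.4417,  -0.0002,   0.0059,   0.0001]), 'position': array([0.2509, 0.5717, 0.1944]), 'tcp_rot': array([-0.0003,  0.2054,  0.9787, -0.0009]), 'ft_force': array([-0.4207, -0.0804, -0.359 ]), 'wrist_torque': array([ 0.0262, -0.0502, -0.0003]), 'opening': 0.08520966410037666} 0.0187
```

View pics/1.png

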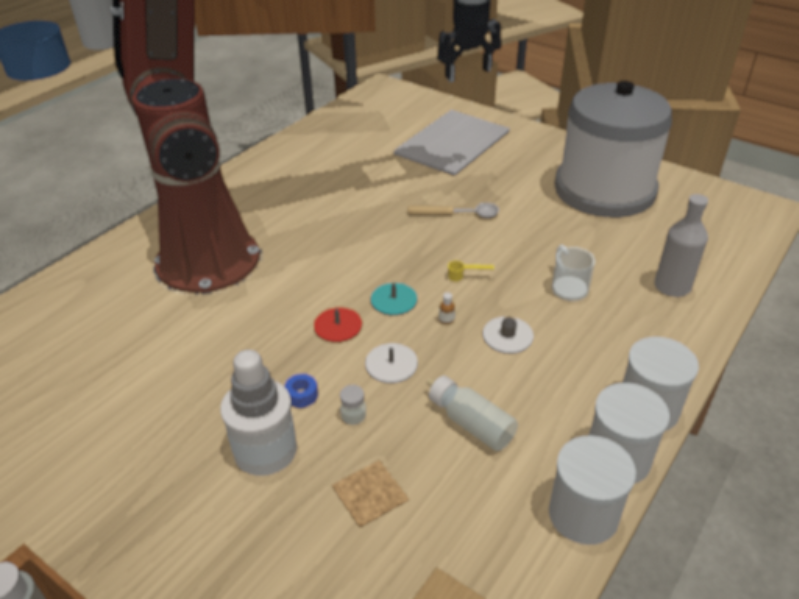

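View pics/2.png

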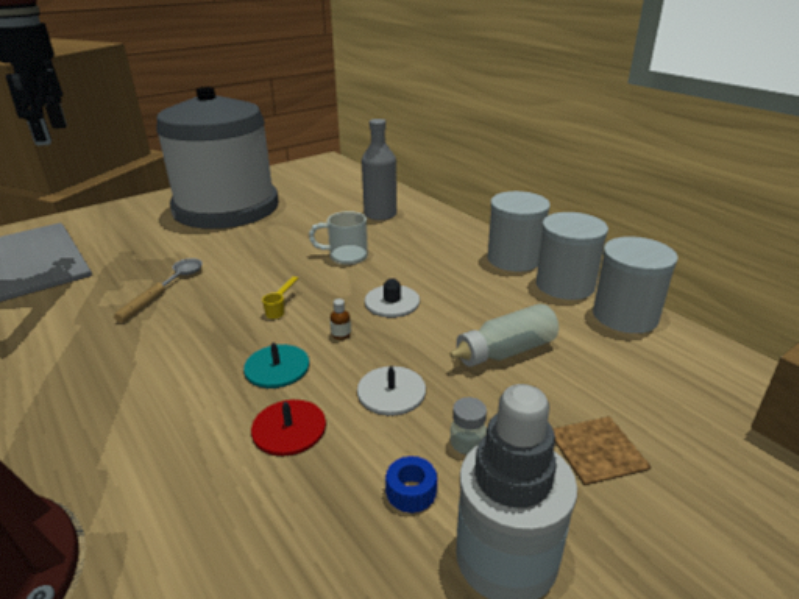

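Scene view, in pixels of the 800-wide picture. The cap, collars and canister pile is at (250,400), and the coaster at (370,491). The white thin post is at (391,361), the thick post at (508,333) and the scoop at (457,269).

Look-alikes:
- **Thin post:** red at (338,323) and turquoise at (393,298).
- **Collar:** blue ring at (300,390) and a grey-lidded jar at (352,403).
- **Coaster:** a brown patch at (440,590).
- **Canister:** three canisters at about (600,450).

I choose the pile, the white posts, the square cork coaster and the yellow scoop.

```bash
cat > m.py <<'E'
from h import *
from scipy.optimize import least_squares
np.set_printoptions(precision=4,suppress=True)
def circ(P):
    f=lambda q:np.hypot(P[:,0]-q[0],P[:,1]-q[1])-q[2]
    s=least_squares(f,[*P.mean(0),.04],loss='soft_l1',f_scale=.001); return s.x
S={'scene':load('scene'),'side':load('side')}
def comp(m,seed):
    n,l,st,c=cv2.connectedComponentsWithStats(m.astype(np.uint8))
    k=l[int(seed[1]),int(seed[0])]
    if k==0:
        ys,xs=np.nonzero(l);i=np.argmin((xs-seed[0])**2+(ys-seed[1])**2);k=l[ys[i],xs[i]]
    return (l==k)
def cont(m): 
    c=max(cv2.findContours(m.astype(np.uint8),0,1)[0],key=cv2.contourArea); return c[:,0].astype(float)
seeds={'scene':dict(coaster=(237,315),thin=(243,236),thick=(333,217),scoop=(293,173)),
 'side':dict(coaster=(384,288),thin=(243,252),thick=(246,195),scoop=(175,197))}
for n,d in S.items():
    hsv=cv2.cvtColor(d['pixels'],cv2.COLOR_RGB2HSV).astype(int);H,Sa,V=hsv[...,0],hsv[...,1],hsv[...,2]
    for k,s in seeds[n].items():
        print(n,k,hsv[int(s[1]),int(s[0])],end=' ')
        if k in('thin','thick'):
            m=comp((Sa<45)&(V>130),s); P=np.array([onz(d,u,v,.008)[:2] for u,v in cont(m)]); print('circle',circ(P),m.sum())
        elif k=='coaster':
            m=comp((V<np.percentile(V,100))&(Sa>125)&(H<20),s);c=cont(m)
            P=np.array([onz(d,u,v,.006)[:2] for u,v in c]).astype(np.float32); print(m.sum(),cv2.minAreaRect(P))
        else:
            m=comp((H>20)&(H<35)&(Sa>180),s);ys,xs=np.nonzero(m);print(m.sum(),xs.min(),xs.max(),ys.min(),ys.max())
            for u,v in ((xs.min(),ys[xs==xs.min()].mean()),(xs.max(),ys[xs==xs.max()].mean())): print('   ',onz(d,u,v,.028)[:2])
E
python3 m.py
python3 - <<'E'
from h import *
a,b=load('scene'),load('side')
A=a['pixels'][215:310,130:280];B=b['pixels'][240:384,240:390]
def f(x): return cv2.resize(x,(390,int(390*x.shape[0]/x.shape[1])),interpolation=2)
A,B=f(A),f(B);h=max(len(A),len(B));o=np.zeros((h,780,3),np.uint8);o[:len(A),:390]=A;o[:len(B),390:]=B
cv2.imwrite('pics/4.png',o[...,::-1])
E
```

```text
scene coaster [ 17 108 160] 526 ((0.3428630530834198, -0.0035019367933273315), (0.08635900914669037, 0.0870559811592102), 35.04593276977539)
scene thin [ 11  10 200] circle [ 0.4821 -0.0265  0.0452] 668
scene thick [ 17  11 200] circle [0.6116 0.1485 0.0442] 502
scene scoop [ 25 166 164] Traceback (most recent call last):
  File "m.py", line 28, in <module>
    m=comp((H>20)&(H<35)&(Sa>180),s);ys,xs=np.nonzero(m);print(m.sum(),xs.min(),xs.max(),ys.min(),ys.max())
  File "m.py", line 12, in comp
    ys,xs=np.nonzero(l);i=np.argmin((xs-seed[0])**2+(ys-seed[1])**2);k=l[ys[i],xs[i]]
                          ~~~~~~~~~^^^^^^^^^^^^^^^^^^^^^^^^^^^^^^^^^
    return _wrapfunc(a, 'argmin', axis=axis, out=out, **kwds)
    return bound(*args, **kwds)
ValueError: attempt to get argmin of an empty sequence
```

View pics/4.png

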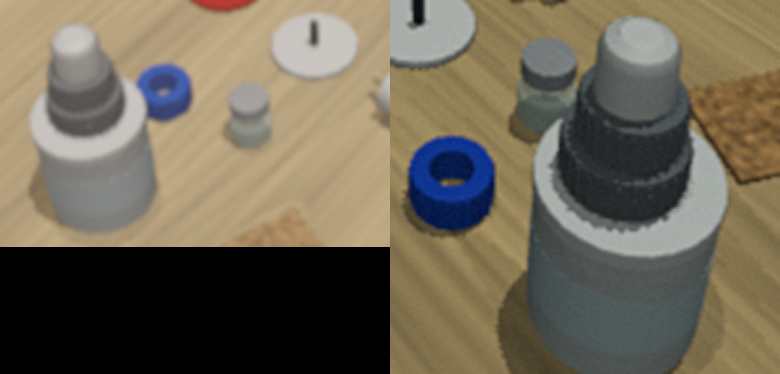

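The crops confirm the pile: white cap on a dark narrow collar, on a wide collar, on the canister. The blue ring and the jar stand apart from it.

```bash
sed -i 's/(Sa>180)/(Sa>(185 if n=="side" else 128))/' m.py
cat >> m.py <<'E'
def axis(z,P0,D,thr={'scene':(62,),'side':(62,)}):
    P=np.array(P0,float)
    for it in range(6):
        L=[]
        for n,d in S.items():
            Sa=cv2.cvtColor(d['pixels'],cv2.COLOR_RGB2HSV)[...,1].astype(int)
            u,v=proj(d,[*P,z]);r=int(round(v));c=int(round(u))
            row=(Sa[r]<thr[n][0]);a=c
            while row[a]:a-=1
            b=c
            while row[b]:b+=1
            o,ra=ray(d,a+.5,v);_,rb=ray(d,b-.5,v);o,rm=ray(d,(a+b)/2,v)
            Pc=o+rm*(z-o[2])/rm[2]; h=rm[:2]/np.linalg.norm(rm[:2]);L.append((o[:2],h))
            w=np.arccos(ra@rb/np.linalg.norm(ra)/np.linalg.norm(rb))*np.linalg.norm(o-[*P,z]); q=(n,r,a,b,round(w,4),Sa[r,a-4:a+3],Sa[r,b-2:b+5])
            if it==5: print('  ',q)
        A=np.array([[-h[1],h[0]] for _,h in L]);P=np.linalg.solve(A,[a@o for a,(o,_) in zip(A,L)])
    print('axis',z,D,P); return P
P0=onz(S['side'],523/1.5625,400/1.5625,.195)[:2];print(P0,onz(S['scene'],247/1.5625,360/1.5625,.195)[:2])
for z,D in((.175,.04),(.187,.04),(.15,.054),(.122,.066),(.07,.1)): axis(z,P0,D)
d=S['side']
for n,z in(('coaster',.006),):
    print([onz(S['scene'],237,315,z)])
E
python3 m.py
```

```text
scene coaster [ 17 108 160] 526 ((0.3428630530834198, -0.0035019367933273315), (0.08635900914669037, 0.0870559811592102), 35.04593276977539)
scene thin [ 11  10 200] circle [ 0.4821 -0.0265  0.0452] 668
scene thick [ 17  11 200] circle [0.6116 0.1485 0.0442] 502
scene scoop [ 25 166 164] 149 287 315 167 179
    [0.4315 0.2281]
    [0.5009 0.2766]
side coaster [ 18 140  93] 1656 ((0.6062623262405396, -0.25225919485092163), (0.08504203706979752, 0.08480608463287354), 68.4364242553711)
side thin [ 60  10 175] circle [ 0.4785 -0.0246  0.0429] 927
side thick [ 75   6 168] circle [0.608  0.1518 0.0418] 383
side scoop [ 26 219  99] 229 168 190 177 203
    [0.4267 0.2442]
    [0.5025 0.274 ]
[ 0.4284 -0.2752] [ 0.4272 -0.2782]
   ('scene', 236, 149, 172, np.float64(0.0469), array([77, 77, 79, 80, 69, 38, 18]), array([25, 51, 71, 77, 80, 79, 80]))
   ('side', 268, 314, 351, np.float64(0.0446), array([ 23,  63, 100, 106,  79,  14,  36]), array([ 14,  11,  80, 106, 105, 106,  99]))
axis 0.175 0.04 [ 0.4273 -0.2752]
   ('scene', 233, 148, 169, np.float64(0.0422), array([79, 80, 77, 79, 75, 55, 2
[... 426 characters left out ...]
ray([ 40,  51, 116, 139, 139, 139, 136]))
axis 0.15 0.054 [ 0.4169 -0.27  ]
   ('scene', 253, 142, 186, np.float64(0.0948), array([79, 78, 79, 80, 78, 60, 35]), array([  7,  30, 112, 155, 157, 157, 158]))
   ('side', 298, 295, 365, np.float64(0.0905), array([101, 109, 106, 105,  81,  14,  10]), array([  7,  25,  63, 137, 150, 144, 143]))
axis 0.122 0.066 [ 0.4285 -0.2767]
   ('scene', 270, 142, 188, np.float64(0.1022), array([80, 78, 79, 80, 75, 52, 22]), array([ 8, 31, 63, 75, 77, 77, 78]))
   ('side', 327, 293, 367, np.float64(0.1002), array([105, 103, 103, 105,  88,  16,  32]), array([ 11,  23,  87, 109, 104, 104, 106]))
axis 0.07 0.1 [ 0.4281 -0.2839]
[array([ 0.6116, -0.2528,  0.006 ])]
```

```bash
python3 - <<'E'
from h import *
np.set_printoptions(precision=3,suppress=True)
d=load('side')
for k,u,v in(('jar',467,452),('red',288,430),('turq',277,368),('amber',341,338),('blue',411,505),('bottle cap end',465,360),('bottle butt',552,345),('mug',345,262),('can',635,325),('can1',512,270)):
    print(k,onz(d,u/1.5625,v/1.5625,0.0)[:2])
s=load('scene')
for k,u,v in(('jar',352,420),('amber',447,322),('bottle neck',445,400),('bottle butt',500,447),('mug',570,290)): print(k,onz(s,u/1.5625,v/1.5625,0.0)[:2])
# displacement to above pile
T=readout.sense();r=R.from_quat(np.roll(T['tcp_rot'],-1)) 
print(r.as_matrix(), r.inv().apply(np.array([.4275,-.279,.33])-T['position']))
E
```

```text
jar [ 0.487 -0.16 ]
red [ 0.339 -0.002]
turq [0.383 0.114]
amber [0.49 0.12]
blue [ 0.391 -0.179]
bottle cap end [ 0.601 -0.032]
bottle butt [ 0.725 -0.084]
mug [0.622 0.317]
can [ 0.865 -0.127]
can1 [0.842 0.108]
jar [ 0.502 -0.159]
amber [0.5  0.12]
bottle neck [ 0.601 -0.038]
bottle butt [ 0.723 -0.069]
mug [0.644 0.331]
[[-0.916  0.402 -0.001]
 [ 0.402  0.916 -0.002]
 [ 0.    -0.002 -1.   ]] [-0.504 -0.708 -0.134]
```

```bash
M="python3 -m jog"
python3 -m jog '[[0,0,-0.04,0,0,0],[0,0,-0.04,0,0,0],[0,0,-0.04,0,0,0],[-0.024,-0.034,0,0,0,0],[-0.024,-0.034,0,0,0,0]]' >/dev/null
for i in 1 2 3; do python3 -m jog '[[-0.024,-0.034,0,0,0,0],[-0.024,-0.034,0,0,0,0],[-0.024,-0.034,0,0,0,0],[-0.024,-0.034,0,0,0,0],[-0.024,-0.034,0,0,0,0]]'; done
```

```text
time_s: 0.98
position: [0.3074, 0.2867, 0.3156]
tcp_rot: [-0.001, 0.199, 0.98, -0.005]
ft_force: [0.5, -0.9, -0.0]
opening: 0.0855
time_s: 1.4
position: [0.3484, 0.0826, 0.3163]
tcp_rot: [0.0, 0.197, 0.98, -0.004]
ft_force: [1.4, 0.0, 0.1]
opening: 0.0854
time_s: 1.82
position: [0.39, -0.1219, 0.318]
tcp_rot: [0.003, 0.197, 0.98, -0.004]
ft_force: [1.7, 1.5, 1.4]
opening: 0.0854
```

```bash

python3 -m jog '[[-0.024,-0.032,0,0,0,0],[-0.024,-0.032,0,0,0,0],[-0.024,-0.032,-0.01,0,0,0],[-0.02,-0.028,0,0,0,0],[0,0,0,0,0,0]]'
python3 - <<'E'
from h import *
d=grab('wrist');save(d,'pics/5.png',s=1.5)
np.set_printoptions(precision=4,suppress=True)
o,r=ray(d,256,192,True);print(o,r)
for n,P in(('cap',(.4275,-.279,.204)),('coaster',(.606,-.252,.006)),('lid',(.428,-.284,.11))): print(n,np.array(proj(d,P,True))*1.5)
E
```

```text
time_s: 2.23
position: [0.4245, -0.2841, 0.3264]
tcp_rot: [0.002, 0.202, 0.979, -0.004]
ft_force: [-0.2, 0.3, -0.6]
opening: 0.0854
[ 0.3532 -0.2515  0.5051] [ 0.2895 -0.127  -0.9487]
cap [390.9538 259.0914]
coaster [464.7629 338.5088]
lid [384.8004 235.2695]
```

View pics/5.png

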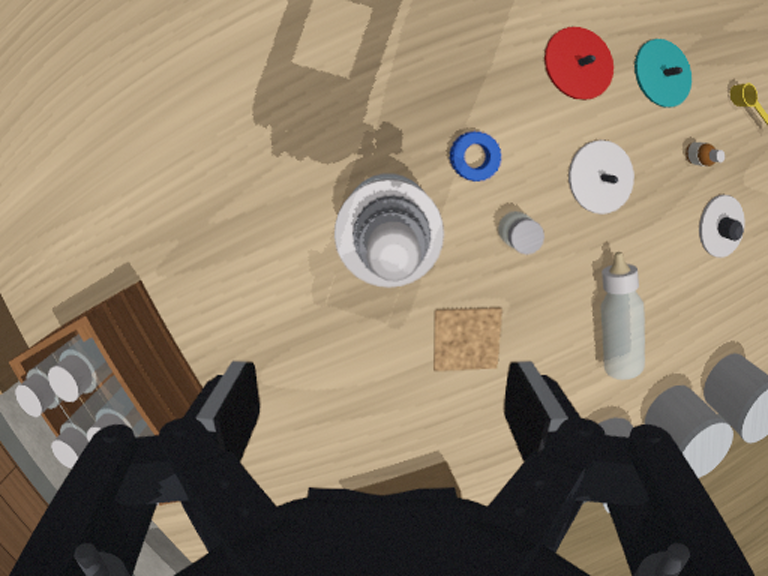

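The wrist view shows the cap dome at (391,258), the lid ellipse near (388,232) and the coaster at (467,338). The thin post base is at (602,177), the thick one at (722,226) and the scoop at (743,95). The projected estimates agree with these.

```bash
cat > w.py <<'E'
from h import *
from scipy.optimize import least_squares
np.set_printoptions(precision=4,suppress=True)
def circ(P,r=None):
    f=lambda q:np.hypot(P[:,0]-q[0],P[:,1]-q[1])-(q[2] if r is None else r)
    return least_squares(f,[*np.median(P,0),.04],loss='soft_l1',f_scale=.001).x
def comp(m,seed):
    n,l=cv2.connectedComponents(m.astype(np.uint8));ys,xs=np.nonzero(l);i=np.argmin((xs-seed[0])**2+(ys-seed[1])**2);return l==l[ys[i],xs[i]]
def cont(m): 
    c=max(cv2.findContours(m.astype(np.uint8),0,1)[0],key=cv2.contourArea); return c[:,0].astype(float)
def hsv(d):
    h=cv2.cvtColor(d['pixels'],cv2.COLOR_RGB2HSV).astype(int);return h[...,0],h[...,1],h[...,2]
def world(d,m,z): return np.array([onz(d,u,v,z,True)[:2] for u,v in cont(m)])
E
cat > a.py <<'E'
from w import *
d=load('wrist');H,Sa,V=hsv(d)
for k,s,z in(('thin',(390,122),.008),('thick',(472,160),.008)):
    m=comp((Sa<45)&(V>140),s);print(k,circ(world(d,m,z)),m.sum())
m=comp((Sa<48)&(V>150),(232,170));P=world(d,m,.11);print('lid',circ(P),m.sum())
m=comp((Sa>125)&(H<20)&(V>90),(311,226));P=world(d,m,.006);r=cv2.minAreaRect(P.astype(np.float32));print('coaster',m.sum(),r)
m=comp((H>20)&(H<35)&(Sa>150),(495,62));ys,xs=np.nonzero(m);print('scoop',m.sum(),xs.min(),xs.max(),ys.min(),ys.max())
print('cap px hsv',d['pixels'][172,240:290:4].tolist())
for u,v,z in((261,165,.2),(261,172,.204)): print(onz(d,u,v,z,True))
E
python3 a.py
```

```text
thin [ 0.4792 -0.0221  0.0441] 1600
thick [0.6086 0.1538 0.0429] 721
lid [ 0.4287 -0.2806  0.0491] 2676
coaster 1683 ((0.34112584590911865, -0.00036998093128204346), (0.08892866224050522, 0.08893217891454697), 66.03741455078125)
scoop 288 487 511 56 82
cap px hsv [[126, 125, 127], [118, 117, 119], [190, 187, 188], [198, 193, 193], [216, 212, 212], [215, 212, 212], [216, 212, 213], [216, 212, 213], [205, 201, 202], [201, 197, 198], [132, 132, 134], [201, 198, 198], [202, 198, 199]]
[ 0.4209 -0.2757  0.2   ]
[ 0.4269 -0.2783  0.204 ]
```

```bash

python3 - <<'E'
from w import *
d=load('wrist');H,Sa,V=hsv(d)
m=comp((Sa>100)&(H>8)&(H<22)&(V>90),(311,226));P=world(d,m,.006);print('coaster',m.sum(),cv2.minAreaRect(P.astype(np.float32)),onz(d,311.5,225.7,.006,True))
E
python3 -m jog '[[0,0.006,0.03,0,0,0],[0,0,0.035,0,0,0],[0,0,0.035,0,0,0],[0,0,0.03,0,0,0],[0,0,0.02,0,0,0]]'
python3 -m jog '[[0,0,0.005,0,0,0],[0,0,0,0,0,0]]'
```

```text
coaster 1114 ((0.607867419719696, -0.25010645389556885), (0.08148480206727982, 0.08284313976764679), 67.8883285522461) [ 0.6073 -0.2491  0.006 ]
time_s: 2.7
position: [0.4313, -0.277, 0.1797]
tcp_rot: [0.009, 0.201, 0.979, -0.006]
ft_force: [0.1, 0.2, -0.1]
opening: 0.0855
time_s: 2.87
position: [0.4274, -0.2711, 0.1683]
tcp_rot: [0.003, 0.2, 0.98, -0.002]
ft_force: [0.1, -0.2, 0.4]
opening: 0.0851
```

```bash

python3 -m jog '[[-0.003,-0.0065,0.001,0,0,0],[0,0,0,0,0,0],[0,0,0,0,0,0]]'
python3 - <<'E'
from h import *
d=grab('wrist');save(d,'pics/6.png',crop=(130,100,390,330),s=2)
print(np.round(readout.sense()['position'],4),proj(d,(.4272,-.2785,.204),True))
E
```

```text
time_s: 3.12
position: [0.4289, -0.278, 0.1704]
tcp_rot: [0.005, 0.199, 0.98, -0.003]
ft_force: [-0.5, 0.1, -0.1]
opening: 0.0853
[ 0.4293 -0.2785  0.1709] (np.float64(251.5587277016095), np.float64(241.7135368682262))
```

View pics/6.png

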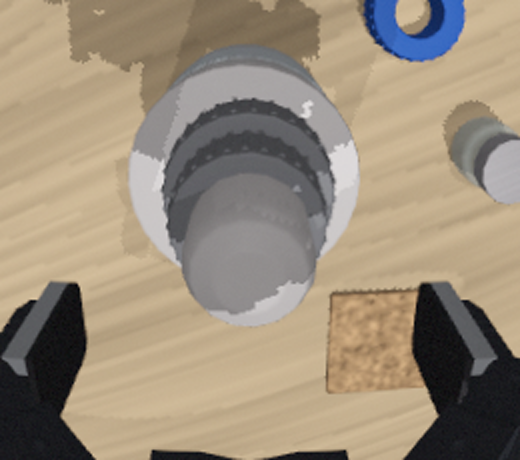

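The cap is centred between the pads in this view: the dome is at crop (250,270), the pads near (60,320) and (460,320). I'll check the along-pad alignment numerically.

```bash

python3 - <<'E'
from h import *
d=load('wrist');T=readout.sense();r=R.from_quat(np.roll(T['tcp_rot'],-1))
for q in((0,.0425,-.013),(0.011,.0425,-.013),(-.011,.0425,-.013),(.011,.0425,-.05),(-.011,.0425,-.05),(0,0,0)):
    p=T['position']+r.apply(q);u,v=proj(d,p,True);print(q,round((u-130)*2),round((v-100)*2))
E
```

```text
(0, 0.0425, -0.013) 383 256
(0.011, 0.0425, -0.013) 386 224
(-0.011, 0.0425, -0.013) 380 287
(0.011, 0.0425, -0.05) 417 278
(-0.011, 0.0425, -0.05) 407 352
(0, 0, 0) 247 241
```

```bash

python3 - <<'E'
from h import *
r=R.from_quat([.2054,.9787,0,0]);p0=np.array([.2509,.5717,.1944])
for n in('scene','side'):
  d=load(n)
  for q in((0,0,0),(0,.0425,-.013),(0,-.0425,-.013),(0,.057,-.013),(0,0,-.073)): print(n,q,np.array(proj(d,p0+r.apply(q)))*1.5625)
d=grab('side');save(d,'pics/7.png',crop=(230,80,450,290),s=2.7)
T=readout.sense();r=R.from_quat(np.roll(T['tcp_rot'],-1))
for q in((0,.0425,-.013),(0,-.0425,-.013)): u,v=proj(d,T['position']+r.apply(q));print((u-230)*2.7,(v-80)*2.7)
E
```

```text
scene (0, 0, 0) [467.8246977   95.19342255]
scene (0, 0.0425, -0.013) [484.25779817  84.94449917]
scene (0, -0.0425, -0.013) [451.60703078  94.26727263]
scene (0, 0.057, -0.013) [489.69888507  83.39090565]
scene (0, 0, -0.073) [469.38623179  62.73679288]
side (0, 0, 0) [ 60.83696195 164.73823617]
side (0, 0.0425, -0.013) [ 64.92494383 149.00428485]
side (0, -0.0425, -0.013) [ 51.02669605 165.49616981]
side (0, 0.057, -0.013) [ 67.09641998 146.42757623]
side (0, 0, -0.073) [ 45.72639066 119.39119356]
250.5507790489195 438.9090375979362
328.0108387190101 563.8884410560472
```

View pics/7.png

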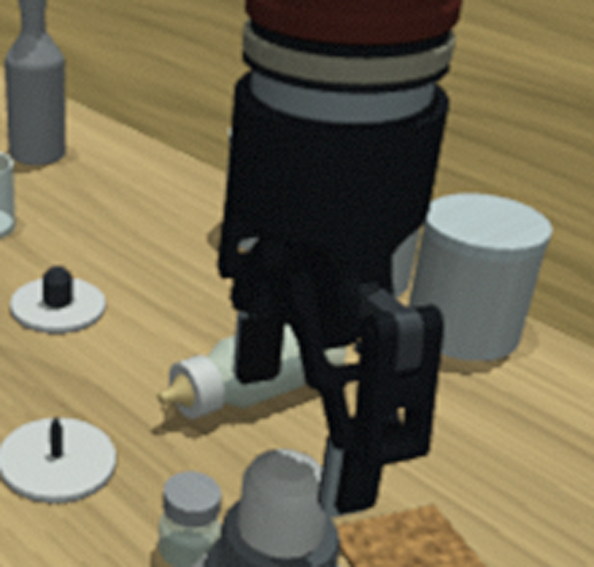

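```bash

python3 - <<'E'
from h import *
np.set_printoptions(precision=4,suppress=True)
T=readout.sense();r=R.from_quat(np.roll(T['tcp_rot'],-1));p=T['position']
def tool(o,c,ax,val):
    o=r.inv().apply(o-p);c=r.inv().apply(c);return o+c*(val-o[ax])/c[ax]
d=load('side')
for n,(x,y) in dict(near_in=(323,508),near_mid=(340,512),near_out=(375,508),far=(240,378),far2=(277,380)).items():
    o,c=ray(d,230+x/2.7,80+y/2.7)
    print('side',n,[tool(o,c,0,v) for v in(-.011,0,.011)])
d=load('wrist')
for n,(x,y) in dict(innerA=(418,283),innerB=(413,345),strip1=(462,285),strip2=(497,355)).items():
    o,c=ray(d,130+x/2,100+y/2,True)
    print('wrist',n,[tool(o,c,1,v) for v in(.0425,.05,.057)])
E
```

```text
side near_in [array([-0.011 , -0.0143, -0.0164]), array([ 0.    , -0.0321, -0.0357]), array([ 0.011 , -0.0498, -0.055 ])]
side near_mid [array([-0.011 , -0.0281, -0.0269]), array([ 0.    , -0.0451, -0.0455]), array([ 0.011 , -0.062 , -0.0642])]
side near_out [array([-0.011 , -0.052 , -0.0514]), array([ 0.    , -0.0675, -0.0686]), array([ 0.011 , -0.083 , -0.0857])]
side far [array([-0.011 ,  0.0844, -0.0184]), array([ 0.    ,  0.0607, -0.0376]), array([ 0.011 ,  0.0369, -0.0567])]
side far2 [array([-0.011 ,  0.0426, -0.0471]), array([ 0.    ,  0.0214, -0.0645]), array([ 0.011 ,  0.0002, -0.082 ])]
wrist innerA [array([ 0.0103,  0.0425, -0.0515]), array([-0.0018,  0.05  , -0.0287]), array([-0.013 ,  0.057 , -0.0075])]
wrist innerB [array([-0.0062,  0.0425, -0.0545]), array([-0.0212,  0.05  , -0.0323]), array([-0.0351,  0.057 , -0.0115])]
wrist strip1 [array([ 0.0244,  0.0425, -0.0797]), array([ 0.0149,  0.05  , -0.062 ]), array([ 0.006 ,  0.057 , -0.0454])]
wrist strip2 [array([ 0.0216,  0.0425, -0.1005]), array([ 0.0117,  0.05  , -0.0866]), array([ 0.0023,  0.057 , -0.0735])]
```

The near pad tip at crop (345,510) and the wrist view both put the open tips about 48 mm behind the reported TCP. The notes imply 13 mm, so this disagrees by about 35 mm. Going down to TCP 0.14 is safe under either reading, since the fingers straddle the pile. I'll do that and look again.

```bash

python3 -m jog '[[0,0,0.016,0,0,0],[0,0,0.012,0,0,0],[0,0,0.004,0,0,0],[0,0,0,0,0,0]]'
python3 - <<'E'
from h import *
d=grab('side');save(d,'pics/8.png',crop=(270,130,420,300),s=3.5)
T=readout.sense();r=R.from_quat(np.roll(T['tcp_rot'],-1));print(T['position'],T['opening'])
for q in((0,.0425,-.013),(0,-.0425,-.013),(0,.0425,-.048),(0,-.0425,-.048)): u,v=proj(d,T['position']+r.apply(q));print((u-270)*3.5,(v-130)*3.5)
E
```

```text
time_s: 3.55
position: [0.4327, -0.2816, 0.1426]
tcp_rot: [0.01, 0.2, 0.98, -0.006]
ft_force: [-0.7, -0.0, 0.2]
opening: 0.0855
[ 0.4327457  -0.28176885  0.14293899] 0.08534952895503967
190.88677507015694 449.3440853717227
288.9335730628593 614.4211947955189
196.8939596672417 380.22339029670735
300.2723152390413 540.9906674284662
```

View pics/8.png

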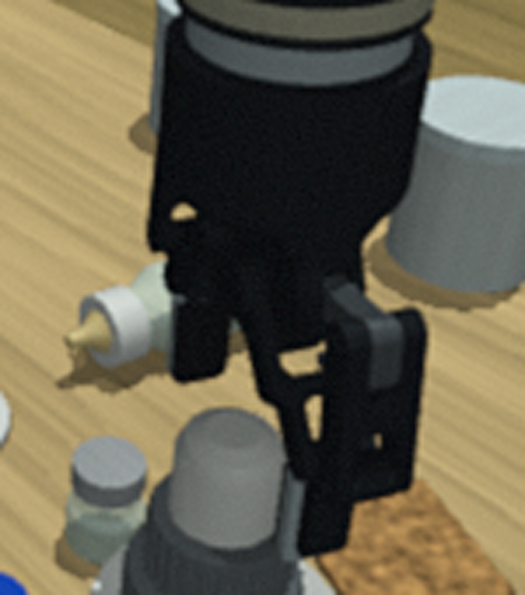

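The tip at crop (315,550) matches the 48 mm prediction (300,541), not the 13 mm one (289,614). So I'll treat the real shut tips as about 35 mm behind the reported TCP. Next is a helper that works out the shift from the measured pose.

```bash
cat > go.py <<'E'
import sys
from h import *
np.set_printoptions(precision=4,suppress=True)
# usage: go.py x y z [yaw of tool x axis in deg]; z is of the reported TCP
x,y,z=map(float,sys.argv[1:4]);yaw=np.radians(float(sys.argv[4]) if len(sys.argv)>4 else 156.3)
T=readout.sense();r=R.from_quat(np.roll(T['tcp_rot'],-1))
g=R.from_matrix(np.array([[np.cos(yaw),np.sin(yaw),0],[np.sin(yaw),-np.cos(yaw),0],[0,0,-1]]))
print('pos',T['position'],'t',T['time_s'],'open',round(T['opening'],4),'F',T['ft_force'])
print('shift',r.inv().apply(np.array([x,y,z])-T['position']),'turn',(r.inv()*g).as_rotvec())
E
python3 go.py .4275 -.2785 .132
```

```text
pos [ 0.4327 -0.2818  0.1429] t 3.6 open 0.0853 F [-0.3146  0.4652  0.2007]
shift [0.0063 0.001  0.0108] turn [-0.0072  0.0215  0.0117]
```

```bash

python3 -m jog '[[0.006,0.001,0.011,-0.007,0.02,0.012],[0,0,0,0,0,0]]' >/dev/null; python3 go.py .4275 -.2785 .132
```

```text
pos [ 0.4279 -0.2788  0.1321] t 3.7667 open 0.0852 F [0.8147 0.1015 0.0906]
shift [0.0005 0.0001 0.0001] turn [-0.0001  0.0014 -0.0014]
```

Accurate. Closing.

```bash

python3 -m jog '[[0,0,0,0,0,0],[0,0,0,0,0,0],[0,0,0,0,0,0],[0,0,0,0,0,0],[0,0,0,0,0,0]]' 255;python3 -m jog '[[0,0,0,0,0,0],[0,0,0,0,0,0],[0,0,0,0,0,0]]'; python3 go.py .4275 -.2785 .132
python3 -c "
from h import *
d=grab('wrist');save(d,'pics/9.png',crop=(130,100,390,330),s=2.4)
d=grab('side')"
```

```text
time_s: 4.18
position: [0.4285, -0.2794, 0.1329]
tcp_rot: [0.001, 0.206, 0.979, -0.0]
ft_force: [0.6, -0.3, -0.1]
opening: 0.038
time_s: 4.43
position: [0.4288, -0.2796, 0.1333]
tcp_rot: [0.002, 0.206, 0.979, -0.001]
ft_force: [0.5, 0.1, 0.4]
opening: 0.0385
pos [ 0.4288 -0.2796  0.1333] t 4.4333 open 0.0385 F [0.499  0.0888 0.3658]
shift [0.0016 0.0005 0.0013] turn [-0.0007  0.0033 -0.0017]
```

View pics/9.png

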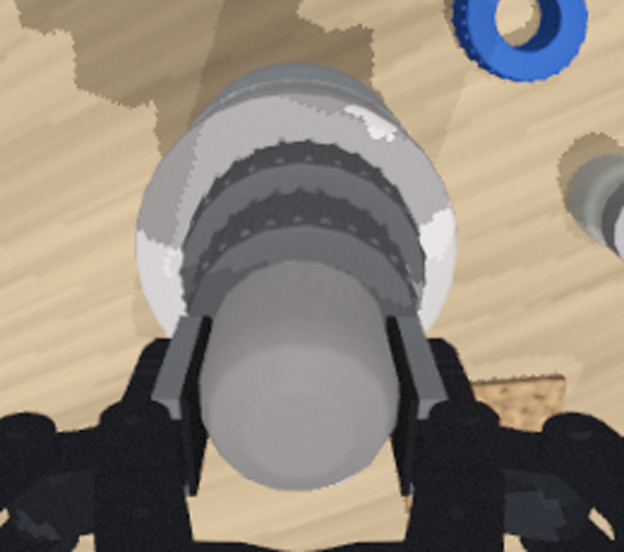

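Cap gripped (opening 38.5 mm), centred between the pads at crop (300,370). Lifting and carrying it to the coaster.

```bash

python3 -m jog '[[0,0,-0.01,0,0,0],[0,0,-0.025,0,0,0],[0,0,-0.025,0,0,0],[-0.02,0.013,0,0,0,0],[-0.025,0.016,0,0,0,0]]'>/dev/null
python3 -m jog '[[-0.025,0.016,0,0,0,0],[-0.025,0.016,0,0,0,0],[-0.025,0.016,0,0,0,0],[-0.02,0.012,0,0,0,0],[0,0,0,0,0,0]]'|grep open
python3 go.py .6085 -.252 0.02
```

```text
opening: 0.0381
pos [ 0.5991 -0.254   0.2028] t 5.3667 open 0.0381 F [-0.5439 -0.6605  0.8624]
shift [-0.0065  0.0057  0.1829] turn [-0.0006  0.0071 -0.0056]
```

```bash

python3 -m jog '[[-0.0065,0.0055,0.01,0,0.007,-0.005],[0,0,0.04,0,0,0],[0,0,0.04,0,0,0],[0,0,0.04,0,0,0],[0,0,0.035,0,0,0]]'>/dev/null
python3 -m jog '[[0,0,0,0,0,0],[0,0,0,0,0,0]]'|grep open
python3 go.py .6085 -.252 -0.0255
```

```text
opening: 0.0383
pos [ 0.6142 -0.255   0.0428] t 5.95 open 0.0383 F [ 1.0923 -0.2755  1.0812]
shift [0.0073 0.0007 0.0682] turn [-0.0031  0.013   0.0026]
```

```bash

python3 -m jog '[[0.007,0.001,0.02,-0.003,0.013,0.003],[0,0,0.02,0,0,0],[0,0,0.014,0,0,0],[0,0,0,0,0,0],[0,0,0,0,0,0]]'|grep force
python3 go.py .6085 -.252 -0.0255
```

```text
ft_force: [0.5, 0.0, 0.2]
pos [ 0.6129 -0.2548 -0.0047] t 6.3667 open 0.0381 F [0.5301 0.0376 0.2371]
shift [0.0053 0.0008 0.0207] turn [-0.001   0.0111 -0.0015]
```

```bash

python3 -m jog '[[0.005,0.001,0.009,-0.001,0.011,0],[0.001,0,0.005,0,0.003,0],[0,0,0,0,0,0]]'|grep force
python3 go.py .6085 -.252 -0.0265
python3 - <<'E'
from h import *
d=grab('side');save(d,'pics/10.png',crop=(300,180,450,320),s=3.5)
E
```

```text
ft_force: [0.3, -0.7, 0.6]
pos [ 0.6102 -0.2527 -0.0156] t 6.6167 open 0.0385 F [ 0.3439 -0.733   0.5753]
shift [ 0.0019 -0.      0.0108] turn [-0.0004  0.0022 -0.0016]
```

View pics/10.png

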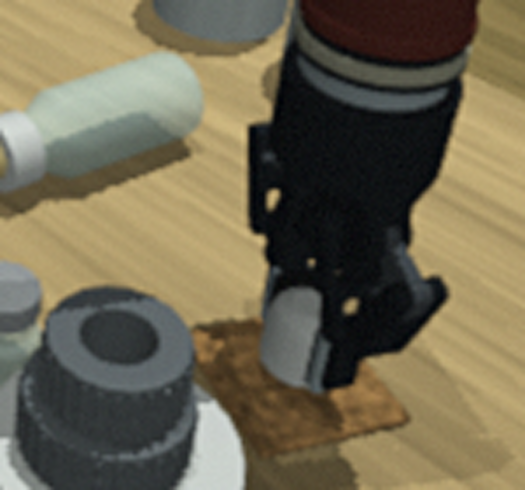

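The cap hangs just over the coaster at crop (290,350). The narrow collar is still on the pile at (120,340). Lowering it the last 10 mm.

```bash

python3 -m jog '[[0.002,0,0.006,0,0.003,0],[0,0,0.003,0,0,0],[0,0,0,0,0,0]]'|grep force
python3 go.py .6085 -.252 -0.0265
```

```text
ft_force: [-0.2, -0.6, 0.3]
pos [ 0.6097 -0.2526 -0.0235] t 6.9167 open 0.038 F [-0.1993 -0.5551  0.3039]
shift [0.0014 0.     0.003 ] turn [-0.0006  0.0022 -0.0014]
```

```bash

python3 -m jog '[[0.001,0,0.0015,0,0.002,0],[0,0,0,0,0,0]]'|grep force
python3 go.py .6085 -.252 -0.0265
```

```text
ft_force: [-0.5, -0.3, 0.7]
pos [ 0.6086 -0.252  -0.0253] t 7.0833 open 0.0381 F [-0.5109 -0.2707  0.6648]
shift [ 0.0001 -0.      0.0012] turn [-0.0006 -0.0003 -0.0014]
```

```bash

python3 -m jog '[[0,0,0.0015,0,0,0],[0,0,0,0,0,0]]'|egrep "force|pos"
python3 -m jog '[[0,0,0.001,0,0,0],[0,0,0,0,0,0]]'|egrep "force|pos"
```

```text
position: [0.6087, -0.252, -0.0269]
ft_force: [-0.0, 0.1, 0.4]
position: [0.6092, -0.2523, -0.0272]
ft_force: [0.1, 0.0, 0.7]
```

```bash

python3 -m jog '[[0,0,0.0015,0,0,0],[0,0,0,0,0,0]]'|egrep "force|pos"
python3 -m jog '[[0,0,0.0015,0,0,0],[0,0,0,0,0,0]]'|egrep "force|pos"
```

```text
position: [0.6098, -0.2527, -0.027]
ft_force: [1.1, -0.1, -0.7]
position: [0.6106, -0.2531, -0.0272]
ft_force: [-0.6, 0.6, 0.1]
```

```bash

python3 -m jog '[[0,0,0,0,0,0],[0,0,0,0,0,0],[0,0,0,0,0,0],[0,0,0,0,0,0],[0,0,0,0,0,0]]' 0|egrep "force|pos|open"
python3 -m jog '[[0,0,-0.02,0,0,0],[0,0,-0.04,0,0,0],[0,0,-0.04,0,0,0],[0,0,-0.04,0,0,0],[0,0,-0.04,0,0,0]]'|egrep "force|pos|open"
python3 -m jog '[[0.02,-0.02,-0.04,0,0,0],[0.02,-0.02,-0.03,0,0,0],[0.02,-0.02,-0.0,0,0,0],[0,0,0,0,0,0]]'|egrep "force|pos|open"
cat > look.py <<'E'
import sys
from w import *
d=grab('wrist');s=grab('side');a=d['pixels'];b=s['pixels'][100:300,200:460]
o=np.zeros((384,800,3),np.uint8);o[:,:512]=a;b=cv2.resize(b,(288,222));o[:222,512:]=b;cv2.imwrite(sys.argv[1],o[...,::-1])
E
python3 look.py pics/11.png
```

```text
position: [0.6101, -0.2528, -0.0287]
ft_force: [-0.2, -0.0, 0.2]
opening: 0.0851
position: [0.5991, -0.2469, 0.1398]
ft_force: [0.8, -0.1, 0.5]
opening: 0.0854
position: [0.5307, -0.2805, 0.2208]
ft_force: [0.0, 0.6, -0.8]
opening: 0.0855
```

View pics/11.png

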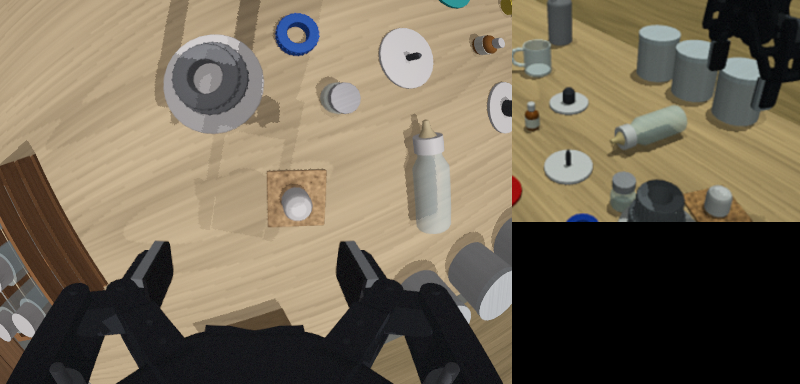

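The cap stands on the coaster at (297,202). The narrow collar's hole is at about (209,75) and nothing else has moved. Now measuring the collar.

```bash
python3 - <<'E'
from w import *
d=load('wrist');V=cv2.cvtColor(d['pixels'],cv2.COLOR_RGB2GRAY).astype(int)
print('row72',list(zip(range(164,258,2),V[72,164:258:2])))
print('row76',V[76,164:258:2]);print('col209',list(zip(range(34,130,2),V[34:130:2,209])))
m=comp((V>0)&(hsv(d)[1]<45),(180,100));print(circ(world(d,m,.11)),m.sum())
m=comp((hsv(d)[1]>100)&(hsv(d)[0]>8)&(hsv(d)[0]<22),(275,215));P=world(d,m,.006);print('coaster',cv2.minAreaRect(P.astype(np.float32)))
m=comp((hsv(d)[1]<50)&(V>90),(297,205));P=cont(m);print('cap blob',m.sum(),P.min(0),P.max(0))
for z in(.02,.033,.044): print(proj(d,(.6075,-.2505,z),True))
E
```

```text
row72 [(164, np.int64(116)), (166, np.int64(157)), (168, np.int64(158)), (170, np.int64(157)), (172, np.int64(98)), (174, np.int64(93)), (176, np.int64(94)), (178, np.int64(95)), (180, np.int64(94)), (182, np.int64(94)), (184, np.int64(95)), (186, np.int64(91)), (188, np.int64(56)), (190, np.int64(51)), (192, np.int64(53)), (194, np.int64(56)), (196, np.int64(137)), (198, np.int64(139)), (200, np.int64(138)), (202, np.int64(140)), (204, np.int64(139)), (206, np.int64(140)), (208, np.int64(138)), (210, np.int64(137)), (212, np.int64(138)), (214, np.int64(138)), (216, np.int64(138)), (218, np.int64(138)), (220, np.int64(139)), (222, np.int64(93)), (224, np.int64(80)), (226, np.int64(81)), (228, np.int64(79)), (230, np.int64(80)), (232, np.int64(81)), (234, np.int64(82)), (236, np.int64(78)), (238, np.int64(64)), (240, np.int64(76)), (242, np.int64(80)), (244, np.int64(83)), (246, np.int64(77)), (248, np.int64(65)), (250, np.int64(140)), (252, np.int64(138)), (254, np.int64(140)), (256, np.int64(141))]
row76 [145 156 158 157 119  93  95  93  95  95  95  86  56  56  55 125 139 138
 139 1
[... 799 characters left out ...]
t64(83)), (100, np.int64(80)), (102, np.int64(78)), (104, np.int64(80)), (106, np.int64(80)), (108, np.int64(68)), (110, np.int64(63)), (112, np.int64(78)), (114, np.int64(72)), (116, np.int64(139)), (118, np.int64(140)), (120, np.int64(140)), (122, np.int64(139)), (124, np.int64(139)), (126, np.int64(140)), (128, np.int64(138))]
[ 0.4285 -0.2804  0.0492] 7864
coaster ((0.6082317233085632, -0.2501363754272461), (0.08223284780979156, 0.08316217362880707), 67.8974380493164)
cap blob 796 [282. 187.] [312. 220.]
(np.float64(297.0038887619853), np.float64(201.4908485958316))
(np.float64(298.3059355096272), np.float64(204.74577623330435))
(np.float64(299.4688961142), np.float64(207.6604486691169))
```

```bash
python3 - <<'E'
from w import *
d=load('wrist');V=cv2.cvtColor(d['pixels'],cv2.COLOR_RGB2GRAY).astype(int)
f=lambda u,v,z=.166:onz(d,u,v,z,True)[:2]
print('centre',f(204,76),'diam',np.linalg.norm(f(187,76)-f(221,76)),np.linalg.norm(f(204,59)-f(204,93.)))
# outer silhouette of both rings: dark component
m=comp((V<126)&(hsv(d)[1]<60),(180,76));P=cont(m);print(m.sum(),P.min(0),P.max(0))
print('near-camera outline upper narrow ring right/bottom', [ (v,V[v,215:262:2].tolist()) for v in (90,)])
E
python3 go.py .4275 -.2785 .20
```

```text
centre [ 0.4269 -0.2779] diam 0.027090526250127814 0.027319881843307296
3429 [171.  42.] [249. 115.]
near-camera outline upper narrow ring right/bottom [(90, [97, 80, 81, 81, 81, 81, 81, 81, 81, 77, 64, 57, 75, 81, 80, 52, 141, 139, 140, 140, 140, 139, 139, 138])]
pos [ 0.5342 -0.2796  0.2209] t 9.0167 open 0.0853 F [0.9099 0.3181 0.1186]
shift [ 0.0982 -0.0416  0.0215] turn [ 0.0002 -0.006   0.0032]
```

```bash

python3 -m jog '[[0.033,-0.014,0,0,0,0],[0.033,-0.014,0.01,0,0,0],[0.03,-0.012,0.01,0,0,0],[0,0,0,0,0,0],[0,0,0,0,0,0]]'|egrep "force|pos|open"
python3 go.py .4269 -.2779 .103
```

```text
position: [0.428, -0.273, 0.1914]
ft_force: [0.7, -0.8, 0.5]
opening: 0.0856
pos [ 0.428  -0.273   0.1914] t 9.4333 open 0.0856 F [ 0.6774 -0.7621  0.503 ]
shift [-0.0025 -0.0055  0.0884] turn [ 0.0069 -0.0172  0.0073]
```

```bash

python3 -m jog '[[-0.0025,-0.0055,0.02,0.007,-0.017,0.007],[0,0,0.02,0,0,0],[0,0,0.02,0,0,0],[0,0,0.01,0,0,0],[0,0,0,0,0,0]]'|egrep "force|open"
python3 go.py .4269 -.2779 .103
```

```text
ft_force: [-0.7, 0.8, -0.5]
opening: 0.0854
pos [ 0.4346 -0.2785  0.1181] t 9.85 open 0.0854 F [-0.7235  0.8105 -0.4987]
shift [ 0.0073 -0.0026  0.015 ] turn [0.0017 0.0034 0.0034]
```

```bash

python3 -m jog '[[0.007,-0.0025,0.01,0.002,0.003,0.003],[0.001,0,0.005,0,0.003,0],[0,0,0,0,0,0]]'|egrep "force"
python3 go.py .4269 -.2779 .103
```

```text
ft_force: [-0.3, -0.0, -0.6]
pos [ 0.4283 -0.2777  0.1026] t 10.1 open 0.0854 F [-0.315  -0.0332 -0.6403]
shift [ 0.0012 -0.0007 -0.0004] turn [-0.0003 -0.0022  0.0022]
```

```bash

python3 -m jog '[[0.001,-0.0005,0,0,-0.002,0],[0,0,0,0,0,0],[0,0,0,0,0,0],[0,0,0,0,0,0],[0,0,0,0,0,0]]' 255|egrep "force|open"
python3 -m jog '[[0,0,0,0,0,0],[0,0,0,0,0,0],[0,0,0,0,0,0]]'|egrep "force|open"
python3 go.py .4269 -.2779 .103
python3 look.py pics/12.png
```

```text
ft_force: [-0.8, -0.4, 0.4]
opening: 0.0521
ft_force: [0.6, 0.2, -0.2]
opening: 0.0523
pos [ 0.4299 -0.2803  0.1073] t 10.7667 open 0.0523 F [ 0.5602  0.2087 -0.2091]
shift [0.0037 0.001  0.0043] turn [-0.0027  0.0083  0.0017]
```

```bash
python3 - <<'E'
from h import *
d=load('wrist');s=load('side')
o=np.zeros((420,800,3),np.uint8)
o[:,:440]=cv2.resize(d['pixels'][130:340,145:365],(440,420));o[:420,440:]=cv2.resize(s['pixels'][180:340,270:407],(360,420));cv2.imwrite('pics/13.png',o[...,::-1])
E
```

```text
(no output)
```

View pics/13.png

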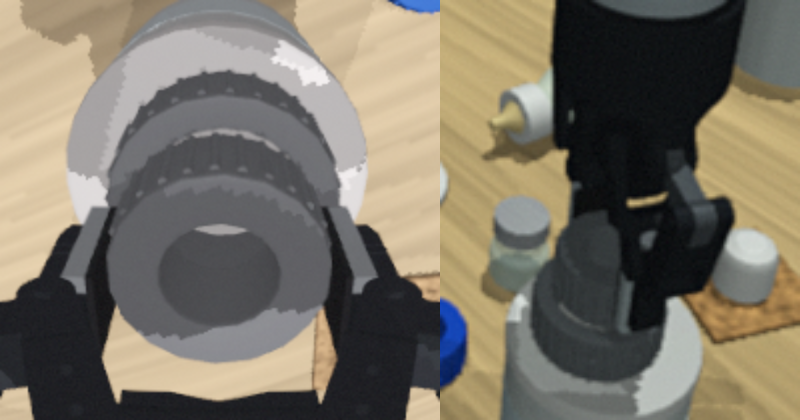

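The narrow collar is held between the pads at crop (220,265). The bright sliver under it at (235,137) shows it is already lifting clear of the wide collar, which stays put. Carrying it to the thin post.

```bash

python3 -m jog '[[0,0,-0.015,0,0,0],[0,0,-0.025,0,0,0],[0,0,-0.02,0,0,0],[0.008,0.03,0,0,0,0],[0.008,0.036,0,0,0,0]]'>/dev/null
python3 -m jog '[[0.008,0.036,0,0,0,0],[0.008,0.036,0,0,0,0],[0.008,0.036,0,0,0,0],[0,0,0,0,0,0],[0,0,0,0,0,0]]'|grep open
python3 go.py .481 -.0245 0.06
python3 - <<'E'
from w import *
d=grab('wrist');save(d,'pics/14.png')
H,Sa,V=hsv(d);s=proj(d,(.46,-.0,.008),True);print(s,proj(d,(.48,-.024,.042),True))
m=comp((Sa<45)&(V>140),s);print(circ(world(d,m,.008)),circ(world(d,m,.008),.045),m.sum())
E
```

```text
opening: 0.0521
pos [ 0.4636 -0.0982  0.1688] t 11.7 open 0.0521 F [-0.0057  0.6295 -0.7476]
shift [0.0149 0.0745 0.1086] turn [-0.0009  0.0084 -0.003 ]
(np.float64(330.1333507689), np.float64(128.1537651828218)) (np.float64(324.0405413667294), np.float64(157.41468415539174))
[ 0.4791 -0.0219  0.0444] [ 0.4792 -0.0219  0.04  ] 4232
```

View pics/14.png

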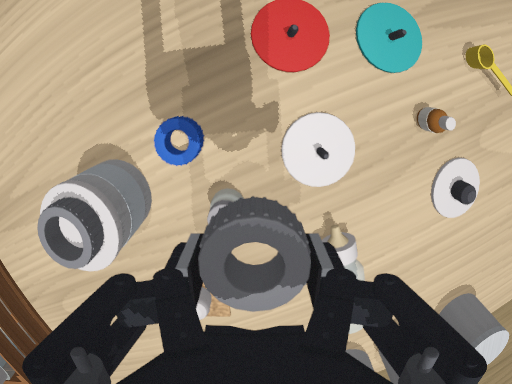

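The thin post base is at (318,149) with its post at (322,153). The held collar's hole is at (254,262), and the wide collar is still on the lid at (72,233).

```bash
python3 - <<'E'
from w import *
d=load('wrist');V=cv2.cvtColor(d['pixels'],cv2.COLOR_RGB2GRAY).astype(int)
print('col255',list(zip(range(196,316,3),V[196:316:3,255].tolist())))
print('row265',list(zip(range(195,318,3),V[265,195:318:3].tolist())))
T=readout.sense();r=R.from_quat(np.roll(T['tcp_rot'],-1))
P=T['position']+r.apply((0,0,-.062))
print('ring top centre if x=0:',proj(d,P,True),[proj(d,P+r.apply(q),True) for q in((.014,0,0),(-.014,0,0),(0,.014,0),(.027,0,0),(-.027,0,0))])
H,Sa,Vv=hsv(d)
m=comp((H>20)&(H<35)&(Sa>150),(480,55));print('scoop',np.argwhere(m)[:, ::-1].min(0),np.argwhere(m)[:, ::-1].max(0))
E
```

```text
col255 [(196, 159), (199, 74), (202, 73), (205, 74), (208, 73), (211, 74), (214, 72), (217, 100), (220, 109), (223, 107), (226, 91), (229, 92), (232, 91), (235, 91), (238, 90), (241, 88), (244, 190), (247, 189), (250, 191), (253, 187), (256, 184), (259, 184), (262, 177), (265, 76), (268, 73), (271, 70), (274, 73), (277, 71), (280, 73), (283, 73), (286, 74), (289, 73), (292, 81), (295, 137), (298, 135), (301, 133), (304, 133), (307, 132), (310, 130), (313, 189)]
row265 [(195, 19), (198, 47), (201, 90), (204, 91), (207, 91), (210, 90), (213, 90), (216, 89), (219, 93), (222, 90), (225, 67), (228, 68), (231, 69), (234, 69), (237, 69), (240, 70), (243, 68), (246, 70), (249, 70), (252, 75), (255, 76), (258, 73), (261, 71), (264, 72), (267, 72), (270, 71), (273, 72), (276, 69), (279, 67), (282, 66), (285, 81), (288, 90), (291, 90), (294, 90), (297, 91), (300, 90), (303, 90), (306, 90), (309, 87), (312, 23), (315, 21)]
ring top centre if x=0: (np.float64(253.36899099745287), np.float64(271.214180814418)) [(np.float64(253.37340167142867), np.float64(245.11561316307427)), (np.float64(253.3684983998611), np.float64(294.6080594854741)), (np.float64(283.2893573605496), np.float64(271.0162116300003)), (np.float64(253.38205400917636), np.float64(218.43580664294927)), (np.float64(253.37062553493942), np.float64(314.041477608446))]
scoop [466  45] [511  95]
```

```bash

python3 -m jog '[[0.008,0.037,0,0,0.008,-0.003],[0.008,0.037,0.02,0,0,0],[0,0,0.03,0,0,0],[0,0,0.03,0,0,0],[0,0,0,0,0,0]]'|grep force
python3 go.py .4804 -.0229 0.015
```

```text
ft_force: [-0.5, -0.5, -1.4]
pos [ 0.484  -0.0286  0.0898] t 12.1667 open 0.0523 F [-0.5329 -0.4566 -1.411 ]
shift [0.0064 0.0037 0.0747] turn [-0.      0.0102 -0.0104]
```

```bash

python3 -m jog '[[0.0065,0.0035,0.02,0,0.01,-0.01],[0.001,0,0.025,0,0.003,0],[0.002,0,0.02,0,0.003,0],[0,0,0,0,0,0],[0,0,0,0,0,0]]'|grep force
python3 go.py .4804 -.0229 0.015
```

```text
ft_force: [0.6, 0.5, 0.3]
pos [ 0.4798 -0.0284  0.0267] t 12.5833 open 0.0521 F [0.5528 0.4837 0.3093]
shift [0.0017 0.0052 0.0117] turn [-0.0011 -0.0034 -0.0084]
```

```bash

python3 -m jog '[[0.0015,0.005,0.008,-0.001,-0.003,-0.008],[0,0,0.002,0,0,0],[0,0,0,0,0,0]]'|grep force
python3 go.py .4804 -.0229 -0.026
python3 - <<'E'
from h import *
d=grab('side');s=grab('scene')
o=np.zeros((400,800,3),np.uint8)
o[:,:400]=cv2.resize(d['pixels'][190:300,190:300],(400,400));o[:,400:]=cv2.resize(s['pixels'][180:270,205:295],(400,400));cv2.imwrite('pics/15.png',o[...,::-1])
E
```

```text
ft_force: [0.2, -0.0, -0.2]
pos [ 0.4843 -0.0255  0.0203] t 12.8333 open 0.0521 F [ 0.2151 -0.0238 -0.2002]
shift [0.0049 0.0007 0.0463] turn [ 0.0012  0.0065 -0.0029]
```

View pics/15.png

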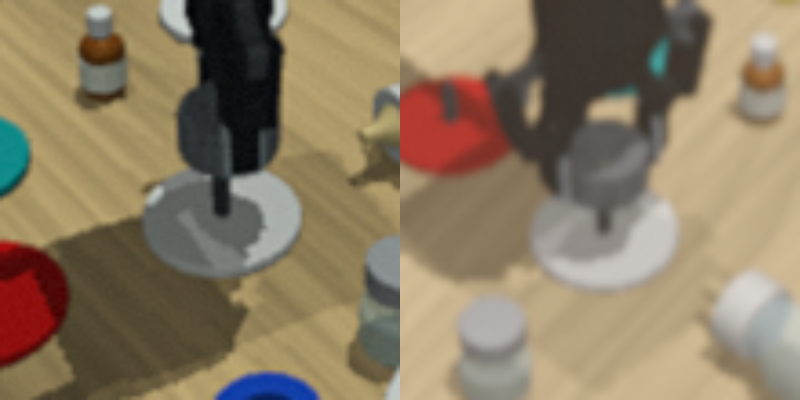

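Both views show the collar right above the thin post: in the side half it spans x 180–280 over the post at 220, and in the scene half 565–650 over the post at 603. Lowering it.

```bash

python3 -m jog '[[0.005,0.0005,0.006,0.001,0.006,-0.003],[0.001,0,0.01,0,0.002,0],[0.001,0,0.01,0,0.002,0],[0,0,0,0,0,0]]'|grep force
python3 go.py .4804 -.0229 -0.026
```

```text
ft_force: [-0.8, -0.5, -0.3]
pos [ 0.4798 -0.0219 -0.0054] t 13.2667 open 0.0521 F [-0.805  -0.5063 -0.2862]
shift [-0.001  -0.0007  0.0206] turn [0.0013 0.0007 0.0013]
```

```bash

python3 -m jog '[[0,0,0.009,0.001,0.001,0],[0.001,0,0.007,0,0.002,0],[0,0,0,0,0,0]]'|grep force
python3 go.py .4804 -.0229 -0.026
```

```text
ft_force: [-0.2, -0.7, 0.5]
pos [ 0.4776 -0.021  -0.0243] t 13.5167 open 0.0523 F [-0.1956 -0.7417  0.4955]
shift [-0.0033 -0.0006  0.0017] turn [-0.0003 -0.0049  0.0016]
```

```bash

python3 -m jog '[[0.001,0,0.002,0,0.001,0],[0,0,0.001,0,0,0],[0,0,0,0,0,0]]'|grep force
python3 go.py .4804 -.0229 -0.026
```

```text
ft_force: [0.3, 0.0, -0.4]
pos [ 0.4776 -0.021  -0.025 ] t 13.7667 open 0.0525 F [ 0.2668  0.0369 -0.3816]
shift [-0.0033 -0.0007  0.001 ] turn [-0.0013 -0.0077  0.002 ]
```

```bash

python3 -m jog '[[-0.003,0,0.002,0,-0.008,0],[0,0,0.001,0,0,0],[0,0,0,0,0,0]]'|egrep "force|pos"
python3 -m jog '[[0,0,0.002,0,0,0],[0,0,0,0,0,0]]'|egrep "force|pos"
python3 -m jog '[[0,0,0,0,0,0],[0,0,0,0,0,0],[0,0,0,0,0,0],[0,0,0,0,0,0],[0,0,0,0,0,0]]' 0|egrep "force|pos|open"
python3 go.py .4804 -.0229 0.17
```

```text
position: [0.4795, -0.0216, -0.025]
ft_force: [0.1, 0.0, -0.6]
position: [0.4806, -0.0217, -0.025]
ft_force: [0.0, -0.3, -0.4]
position: [0.4809, -0.0219, -0.0262]
ft_force: [0.4, 0.4, -0.1]
opening: 0.085
pos [ 0.4809 -0.0219 -0.0262] t 14.6 open 0.085 F [ 0.3546  0.3724 -0.1453]
shift [ 0.0006 -0.0015 -0.1962] turn [-0.0017 -0.003   0.002 ]
```

```bash

python3 -m jog '[[0,0,-0.02,0,0,0],[0,0,-0.03,0,0,0],[0,0,-0.04,0,0,0],[0,0,-0.04,0,0,0],[0,0,-0.04,0,0,0]]'|egrep "pos"
python3 -m jog '[[-0.008,-0.036,-0.02,0,0,0],[-0.008,-0.036,0,0,0,0],[-0.008,-0.036,0,0,0,0],[-0.008,-0.036,0,0,0,0],[0,0,0,0,0,0]]'|egrep "pos"
python3 - <<'E'
from w import *
d=grab('wrist');save(d,'pics/16.png')
V=cv2.cvtColor(d['pixels'],cv2.COLOR_RGB2GRAY).astype(int)
print([ (n,np.round(proj(d,P,True),1)) for n,P in (('lid',(.4285,-.2804,.11)),('wide top',(.428,-.279,.138)),('thin',(.4795,-.0225,.036)))])
E
python3 go.py .428 -.279 .16
```

```text
position: [0.4695, -0.0198, 0.136]
position: [0.4513, -0.1702, 0.1712]
[('lid', array([135.4, 213.4])), ('wide top', array([124.5, 224.6])), ('thin', array([384.5, 144.6]))]
pos [ 0.4516 -0.1676  0.1709] t 15.4833 open 0.0859 F [0.0831 0.051  0.1682]
shift [-0.022  -0.1117  0.0113] turn [-0.0043 -0.006   0.0113]
```

View pics/16.png

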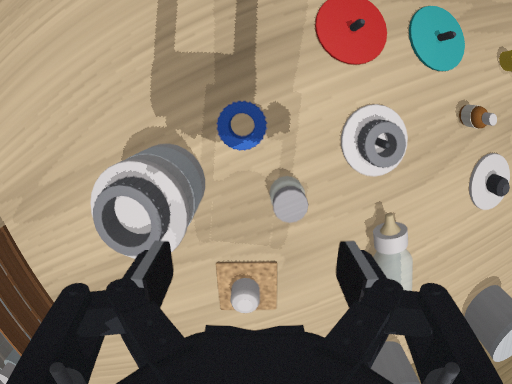

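The narrow collar is on the thin post at (382,143), the cap is on the coaster and the wide collar is on the lid at about (131,215). Measuring the wide collar.

```bash
python3 - <<'E'
from w import *
d=load('wrist');V=cv2.cvtColor(d['pixels'],cv2.COLOR_RGB2GRAY).astype(int)
print('row212',list(zip(range(90,190,2),V[212,90:190:2].tolist())))
print('col128',list(zip(range(164,262,2),V[164:262:2,128].tolist())))
f=lambda u,v,z=.138:onz(d,u,v,z,True)[:2]
# expected rim pixels for centre guess
for c in((.428,-.279),):
  print([np.round(proj(d,(c[0]+.023*np.cos(a),c[1]+.023*np.sin(a),.138),True)) for a in np.arange(0,6.28,.785)])
E
```

```text
row212 [(90, 174), (92, 199), (94, 132), (96, 133), (98, 134), (100, 134), (102, 72), (104, 66), (106, 63), (108, 63), (110, 64), (112, 63), (114, 63), (116, 211), (118, 211), (120, 212), (122, 212), (124, 212), (126, 213), (128, 212), (130, 212), (132, 212), (134, 212), (136, 213), (138, 212), (140, 213), (142, 213), (144, 213), (146, 211), (148, 132), (150, 135), (152, 137), (154, 139), (156, 137), (158, 86), (160, 64), (162, 61), (164, 64), (166, 66), (168, 66), (170, 139), (172, 200), (174, 200), (176, 200), (178, 199), (180, 201), (182, 200), (184, 201), (186, 148), (188, 114)]
col128 [(164, 212), (166, 212), (168, 212), (170, 211), (172, 164), (174, 162), (176, 145), (178, 67), (180, 65), (182, 65), (184, 65), (186, 104), (188, 135), (190, 136), (192, 134), (194, 134), (196, 148), (198, 212), (200, 213), (202, 212), (204, 211), (206, 212), (208, 212), (210, 212), (212, 212), (214, 212), (216, 212), (218, 212), (220, 212), (222, 212), (224, 211), (226, 191), (228, 162), (230, 100), (232, 68), (234, 68), (236, 66), (238, 66), (240, 66), (242, 65), (244, 67), (246, 79), (248, 133), (250, 135), (252, 132), (254, 133), (256, 190), (258, 166), (260, 165)]
[array([138., 247.]), array([149., 235.]), array([146., 215.]), array([130., 201.]), array([111., 201.]), array([101., 214.]), array([105., 233.]), array([120., 246.])]
```

```bash

python3 -m jog '[[-0.007,-0.037,0,-0.004,-0.006,0.011],[-0.007,-0.037,0,0,0,0],[-0.007,-0.03,0.01,0,0,0],[0,0,0,0,0,0],[0,0,0,0,0,0]]'|grep force
python3 go.py .427 -.2785 .105
```

```text
ft_force: [-0.6, 1.2, 0.1]
pos [ 0.4301 -0.2689  0.1585] t 15.9 open 0.0854 F [-0.5822  1.1603  0.0934]
shift [-0.001  -0.0103  0.0535] turn [ 0.0055 -0.0019  0.0047]
```

```bash

python3 -m jog '[[-0.001,-0.01,0.01,0.005,-0.002,0.005],[0.001,0,0.018,0,0.003,0],[0.002,0,0.018,0,0.003,0],[0,0,0,0,0,0],[0,0,0,0,0,0]]'|grep force
python3 go.py .427 -.2785 .105
```

```text
ft_force: [1.2, -0.5, 0.6]
pos [ 0.4252 -0.2723  0.1084] t 16.3167 open 0.086 F [ 1.189  -0.5362  0.647 ]
shift [-0.0042 -0.0049  0.0034] turn [ 0.0019 -0.0077  0.0053]
```

```bash

python3 -m jog '[[-0.004,-0.005,0.003,0.002,-0.007,0.005],[0,0,0,0,0,0],[0,0,0,0,0,0]]'|grep force
python3 go.py .427 -.2785 .072
python3 - <<'E'
from w import *
d=grab('wrist');V=cv2.cvtColor(d['pixels'],cv2.COLOR_RGB2GRAY).astype(int)
u,v=proj(d,(.427,-.2785,.138),True);print(u,v,[np.round(proj(d,(.427+r*np.cos(a),-.2785+r*np.sin(a),.138),True)) for r in(.023,.033) for a in (1.16,1.16+np.pi)])
v=int(v);print('row',v,list(zip(range(150,360,3),V[v,150:360:3].tolist())))
u=int(u);print('col',u,list(zip(range(180,330,3),V[180:330:3,u].tolist())))
E
```

```text
ft_force: [-0.1, -0.3, 0.5]
pos [ 0.4279 -0.2774  0.1057] t 16.5667 open 0.0853 F [-0.0673 -0.3355  0.5354]
shift [ 0.0003 -0.0014  0.0337] turn [-0.0002  0.0003  0.0029]
251.31613157770073 241.65567599854324 [array([293., 241.]), array([210., 241.]), array([310., 241.]), array([193., 241.])]
row 241 [(150, 189), (153, 184), (156, 107), (159, 115), (162, 121), (165, 96), (168, 135), (171, 193), (174, 191), (177, 191), (180, 202), (183, 207), (186, 206), (189, 207), (192, 206), (195, 208), (198, 89), (201, 88), (204, 87), (207, 90), (210, 87), (213, 65), (216, 63), (219, 66), (222, 63), (225, 66), (228, 152), (231, 152), (234, 209), (237, 210), (240, 210), (243, 209), (246, 210), (249, 210), (252, 210), (255, 210), (258, 210), (261, 166), (264, 151), (267, 152), (270, 151), (273, 150), (276, 151), (279, 151), (282, 66), (285, 66), (288, 67), (291, 64), (294, 66), (297, 87), (300, 89), (303, 88), (306, 88), (309, 87), (312, 204), (315, 210), (318, 210), (321, 198), (324, 185), (327, 186), (330, 183), (333, 182), (336, 178), (339, 171), (342, 86), (345, 108), (348, 114), (351, 111), (354, 123), (357, 182)]
col 251 [(180, 73), (183, 92), (186, 109), (189, 106), (192, 105), (195, 104), (198, 102), (201, 153), (204, 152), (207, 151), (210, 152), (213, 152), (216, 151), (219, 151), (222, 153), (225, 210), (228, 211), (231, 211), (234, 209), (237, 209), (240, 209), (243, 209), (246, 151), (249, 151), (252, 119), (255, 72), (258, 70), (261, 70), (264, 71), (267, 72), (270, 70), (273, 76), (276, 134), (279, 132), (282, 130), (285, 128), (288, 193), (291, 187), (294, 181), (297, 185), (300, 189), (303, 188), (306, 183), (309, 188), (312, 187), (315, 187), (318, 191), (321, 193), (324, 194), (327, 191)]
```

```bash

python3 -m jog '[[0,0,0.012,0,0,0.003],[0.001,0,0.01,0,0.002,0],[0,0,0,0,0,0],[0,0,0,0,0,0]]'|grep force
python3 go.py .4278 -.2774 .072
```

```text
ft_force: [-0.3, -0.7, 0.1]
pos [ 0.4285 -0.2784  0.0838] t 16.95 open 0.0858 F [-0.2964 -0.7478  0.0523]
shift [0.0011 0.0007 0.0118] turn [-0.0017  0.003  -0.0006]
```

```bash

python3 -m jog '[[0.001,0.001,0.007,-0.001,0.003,0],[0.001,0,0.005,0,0.001,0],[0,0,0,0,0,0]]'|grep force
python3 go.py .4278 -.2774 .072
```

```text
ft_force: [-0.7, 0.3, 0.8]
pos [ 0.4267 -0.2765  0.0703] t 17.2 open 0.0855 F [-0.7487  0.2762  0.7564]
shift [-0.0014 -0.0004 -0.0017] turn [-0.0004 -0.0021 -0.0008]
```

```bash

python3 -m jog '[[-0.001,0,-0.002,0,-0.002,0],[0,0,0,0,0,0],[0,0,0,0,0,0],[0,0,0,0,0,0],[0,0,0,0,0,0]]' 255|egrep "force|open|pos"
python3 -m jog '[[0,0,0,0,0,0],[0,0,0,0,0,0]]'|egrep "force|open"
python3 go.py .4278 -.2774 .072
```

```text
position: [0.4286, -0.2777, 0.0739]
ft_force: [-0.6, 0.4, -0.4]
opening: 0.0645
ft_force: [-0.8, 0.4, 0.6]
opening: 0.0642
pos [ 0.4285 -0.2776  0.0738] t 17.7833 open 0.0642 F [-0.8461  0.366   0.5902]
shift [ 0.0008 -0.0001  0.0018] turn [-0.001   0.002  -0.0006]
```

```bash

python3 -m jog '[[0,0,-0.01,0,0,0],[0,0,-0.025,0,0,0],[0,0,-0.03,0,0,0],[0,0,-0.03,0,0,0],[0.0,0.03,0,0,0,0]]'>/dev/null
python3 -m jog '[[0.0005,0.036,0,0,0,0],[0.0005,0.036,0,0,0,0],[0.0005,0.036,0,0,0,0],[0.0005,0.036,0,0,0,0],[0.0005,0.036,0,0,0,0]]'|grep open
python3 -m jog '[[0.0005,0.036,0,0,0,0],[0.0005,0.036,0,0,0,0],[0.0005,0.036,0,0,0,0],[0,0,0,0,0,0],[0,0,0,0,0,0]]'|grep open
python3 go.py .61 .152 .06
cat > th.py <<'E'
from w import *
d=grab('wrist');H,Sa,V=hsv(d);s=proj(d,(.575,.15,.008),True)
m=comp((Sa<45)&(V>140),s);print('thick',circ(world(d,m,.008)),m.sum())
g=cv2.cvtColor(d['pixels'],cv2.COLOR_RGB2GRAY).astype(int)
u,v=map(int,proj(d,(.609,.152,.042),True));k=comp((g<45),(u,v));c=np.argwhere(k)[:,::-1];print('dark post',u,v,k.sum(),c.min(0),c.max(0))
T=readout.sense();r=R.from_quat(np.roll(T['tcp_rot'],-1));P=T['position']+r.apply((0,0,-.064))
print('pred rim hole/outer v',[np.round(proj(d,P+r.apply(q),True)) for q in((.023,0,0),(-.023,0,0),(.033,0,0),(-.033,0,0),(0,.023,0),(0,-.023,0))])
u=int(proj(d,P,True)[0]);print('col',u,list(zip(range(185,330,3),g[185:330:3,u].tolist())))
print('lid',end=' ');s=proj(d,(.4285,-.2804,.11),True);print(s)
E
python3 th.py
```

```text
opening: 0.0646
opening: 0.0642
pos [0.5608 0.0271 0.1853] t 19.0333 open 0.0642 F [ 0.5731  0.295  -0.168 ]
shift [0.0078 0.1339 0.1254] turn [ 0.0021  0.0135 -0.0066]
thick [0.6088 0.1544 0.0443] 2948
dark post 368 161 91 [352 145] [360 165]
pred rim hole/outer v [array([254., 230.]), array([254., 312.]), array([254., 208.]), array([254., 326.]), array([303., 274.]), array([204., 273.])]
col 253 [(185, 177), (188, 162), (191, 72), (194, 74), (197, 77), (200, 75), (203, 76), (206, 76), (209, 114), (212, 108), (215, 108), (218, 108), (221, 107), (224, 105), (227, 89), (230, 181), (233, 198), (236, 188), (239, 189), (242, 197), (245, 199), (248, 201), (251, 187), (254, 148), (257, 123), (260, 135), (263, 143), (266, 152), (269, 156), (272, 159), (275, 165), (278, 167), (281, 157), (284, 72), (287, 73), (290, 71), (293, 72), (296, 74), (299, 72), (302, 72), (305, 72), (308, 73), (311, 80), (314, 135), (317, 132), (320, 132), (323, 130), (326, 140), (329, 142)]
lid (np.float64(-13.00365102201502), np.float64(189.57937457706728))
```

```bash

python3 -m jog '[[0.002,0.036,0,0.002,0.013,-0.006],[0.002,0.036,0.01,0,0,0],[0.002,0.036,0.02,0,0,0],[0.002,0.02,0.02,0,0,0],[0,0,0,0,0,0]]'|grep open
python3 -m jog '[[0,0,0.02,0,0,0],[0,0,0,0,0,0]]'|grep force
python3 go.py .6092 .153 .02; python3 th.py|head -2
```

```text
opening: 0.0644
ft_force: [-1.7, -0.6, -1.8]
pos [0.6085 0.1409 0.1173] t 19.6667 open 0.0642 F [-1.7409 -0.6218 -1.8184]
shift [0.0049 0.0114 0.0973] turn [-0.0011  0.0053 -0.0137]
thick [0.6043 0.1576 0.04  ] 4196
dark post 265 180 24 [254 161] [262 170]
```

```bash

python3 -m jog '[[0.005,0.011,0.02,-0.001,0.005,-0.014],[0.001,0,0.025,0,0.002,0],[0.001,0,0.025,0,0.002,0],[0,0,0.01,0,0,0],[0,0,0,0,0,0]]'|grep force
python3 go.py .6092 .153 .02
```

```text
ft_force: [-0.2, 0.5, -0.7]
pos [0.618  0.1464 0.051 ] t 20.1333 open 0.0643 F [-0.235   0.4531 -0.7158]
shift [0.0113 0.0021 0.0308] turn [ 0.0092  0.0166 -0.0086]
```

```bash

python3 -m jog '[[0.011,0.002,0.01,0.009,0.016,-0.008],[0.002,0.001,0.012,0.002,0.003,0],[0,0,0,0,0,0],[0,0,0,0,0,0]]'|grep force
python3 go.py .6092 .153 .02
```

```text
ft_force: [0.5, -0.7, 0.4]
pos [0.6106 0.1532 0.0331] t 20.4667 open 0.0642 F [ 0.5073 -0.6751  0.4363]
shift [ 0.0012 -0.0008  0.0131] turn [ 0.0007  0.0025 -0.0029]
```

```bash

python3 -m jog '[[0.001,0,0.008,0,0.002,-0.002],[0.001,0,0.006,0,0.002,0],[0.0,0,0,0,0,0],[0,0,0,0,0,0]]'|grep force
python3 go.py .6092 .153 -.028
```

```text
ft_force: [0.0, 0.8, -0.8]
pos [0.6103 0.1547 0.0199] t 20.8 open 0.0648 F [ 0.0284  0.7678 -0.7561]
shift [ 0.0004 -0.0021  0.0479] turn [0.0025 0.0013 0.0001]
```

```bash

python3 -m jog '[[0,-0.002,0.01,0.002,0.001,0],[0.001,0,0.01,0,0.002,0],[0.001,0,0.008,0,0.002,0],[0,0,0,0,0,0]]'|grep force
python3 go.py .6092 .153 -.028
```

```text
ft_force: [-0.7, 0.1, -1.1]
pos [ 0.608   0.1537 -0.0103] t 21.1333 open 0.064 F [-0.6595  0.1436 -1.07  ]
shift [-0.0014 -0.0002  0.0177] turn [ 0.001  -0.003   0.0002]
```

Well past the post top, with no resistance.

```bash

python3 -m jog '[[-0.001,0,0.008,0.001,-0.002,0],[0,0,0.006,0,0,0],[0,0,0,0,0,0]]'|grep force
python3 -m jog '[[0,0,0.003,0,0,0],[0,0,0,0,0,0]]'|egrep "force|pos"
python3 -m jog '[[0,0,0.002,0,0,0],[0,0,0,0,0,0]]'|egrep "force|pos"
python3 go.py .6092 .153 -.028
```

```text
ft_force: [-0.3, -0.4, -0.1]
position: [0.6091, 0.1533, -0.0291]
ft_force: [-0.7, 0.6, -0.3]
position: [0.6102, 0.1535, -0.0288]
ft_force: [1.1, 0.6, -0.7]
pos [ 0.6102  0.1535 -0.0288] t 21.7167 open 0.0645 F [ 1.0672  0.5943 -0.7036]
shift [ 0.0007 -0.0008 -0.0008] turn [-0.0001 -0.0008  0.0003]
```

```bash

python3 -m jog '[[0,0,0,0,0,0],[0,0,0,0,0,0],[0,0,0,0,0,0],[0,0,0,0,0,0],[0,0,0,0,0,0]]' 0|egrep "force|open"
python3 -m jog '[[0,0,-0.02,0,0,0],[0,0,-0.03,0,0,0],[0,0,-0.04,0,0,0],[0,0,-0.04,0,0,0],[0,0,-0.04,0,0,0]]'|egrep "pos"
python3 -m jog '[[0,0,-0.02,0,0,0],[0.038,0,0,0,0,0],[0.038,0,0,0,0,0],[0.038,0,0,0,0,0],[0,0,0,0,0,0]]'|egrep "pos"
python3 - <<'E'
from w import *
d=grab('wrist');H,Sa,V=hsv(d);s=proj(d,(.44,.24,.03),True);m=comp((H>20)&(H<35)&(Sa>130),s);print(s,m.sum())
o=d['pixels'].copy();y,x=[int(a) for a in np.argwhere(m).mean(0)];print(x,y)
x0=max(0,min(x-60,392));y0=max(0,min(y-60,264))
im=np.zeros((480,800,3),np.uint8);im[:,:480]=cv2.resize(o[y0:y0+120,x0:x0+120],(480,480),interpolation=2);im[:240,480:]=cv2.resize(o,(320,240));print(x0,y0)
cv2.imwrite('pics/17.png',im[...,::-1])
E
```

```text
ft_force: [-0.2, 0.9, -0.4]
opening: 0.0855
position: [0.599, 0.1517, 0.1307]
position: [0.5025, 0.1991, 0.1676]
(np.float64(265.58774998246156), np.float64(101.99660950926345)) 1285
281 111
221 51
```

View pics/17.png

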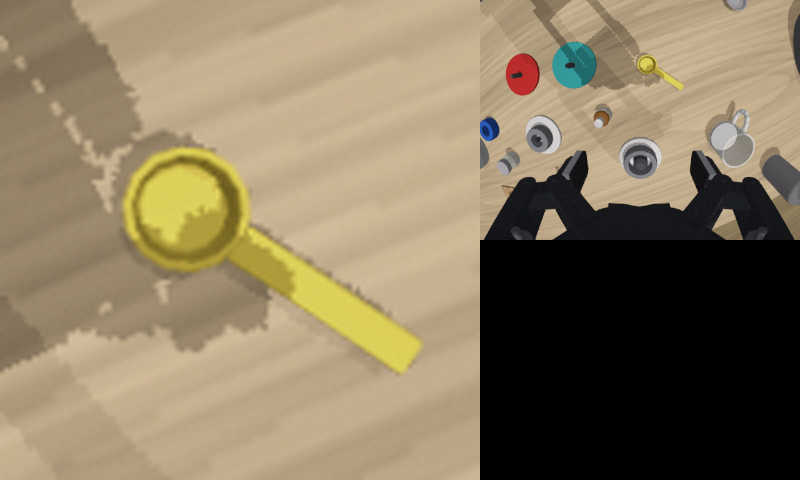

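The scoop's rim centre is at crop (186,210), pixel (267.5,103.5), and the handle end at crop (411,358), pixel (323.8,140.5). The inset shows the wide collar round the thick post at (640,157). I have one view left.

```bash
python3 - <<'E'
from w import *
d=load('wrist')
c=onz(d,267.5,103.5,.03,True);e=onz(d,323.8,140.5,.03,True);l=onz(d,221+123/4,51+210/4,.03,True);r=onz(d,221+249/4,51+210/4,.03,True)
print(c,e,'len',np.linalg.norm(e-c),'diam',np.linalg.norm(l-r),'dir deg',np.degrees(np.arctan2(*(e-c)[1::-1])))
# thick collar check: pixel of ring-top if centred
print(np.round(proj(d,(.6092,.153,.036),True)))
E
python3 go.py .432 .236 .06 180; python3 -c "
from h import *;print(readout.sense()['joints'])"
```

```text
[0.4423 0.2412 0.03  ] [0.5029 0.282  0.03  ] len 0.07307767347674086 diam 0.033222104068896564 dir deg 33.964490290434526
[255. 264.]
pos [0.5059 0.1983 0.1685] t 23.0167 open 0.0852 F [0.5074 0.2305 0.7492]
shift [0.0829 0.0044 0.1085] turn [ 0.0004  0.0005 -0.4184]
[ 2.44262168e-01  6.82232970e-02  1.83285965e+00  1.45176201e-04
  1.23988391e+00 -9.08176297e-01]
```

```bash

python3 -m jog '[[0.037,0.007,0,0,0,0],[0.037,0.007,0,0,0,0],[0,0,0.01,0,0,-0.11],[0,0,0.01,0,0,-0.11],[0,0,0.01,0,0,-0.11]]'|grep pos
python3 -m jog '[[0,0,0.01,0,0,-0.11],[0,0,0.01,0,0,-0.11],[0,0,0.01,0,0,-0.11],[0,0,0,0,0,-0.11],[0,0,0,0,0,-0.11]]'|grep pos
python3 go.py .4423 .2412 .02 214
```

```text
position: [0.4484, 0.2431, 0.1414]
position: [0.4522, 0.2418, 0.1074]
pos [0.4522 0.2418 0.1074] t 23.85 open 0.0855 F [-0.0671  1.3474  0.195 ]
shift [0.0101 0.0047 0.0872] turn [-0.0062  0.0118 -0.093 ]
```

```bash

python3 -m jog '[[0.01,0.005,0.02,-0.006,0.012,-0.09],[0.001,0,0.025,0,0.002,0],[0.001,0,0.025,0,0.002,0],[0,0,0.005,0,0,0],[0,0,0,0,0,0]]'|grep force
python3 go.py .4423 .2412 -.031 214
```

```text
ft_force: [0.4, 0.6, -0.0]
pos [0.4475 0.2398 0.0312] t 24.2667 open 0.0853 F [ 0.3773  0.579  -0.0097]
shift [0.0036 0.0043 0.0622] turn [-0.0034  0.0026  0.0038]
```

```bash

python3 -m jog '[[0.0035,0.004,0.015,-0.003,0.003,0.004],[0.001,0,0.015,0,0.002,0],[0.001,0,0.012,0,0.002,0],[0,0,0,0,0,0],[0,0,0,0,0,0]]'|grep force
python3 go.py .4423 .2412 -.031 214
```

```text
ft_force: [0.1, -0.5, 0.3]
pos [ 0.4476  0.241  -0.0077] t 24.6833 open 0.0854 F [ 0.1485 -0.4516  0.322 ]
shift [0.0044 0.0032 0.0232] turn [-0.0029  0.0034 -0.0022]
```

```bash

python3 -m jog '[[0.004,0.003,0.01,-0.003,0.003,-0.002],[0.001,0.001,0.009,0,0.001,0],[0,0,0,0,0,0]]'|grep force
python3 go.py .4423 .2412 -.031 214
python3 - <<'E'
from w import *
d=grab('wrist');H,Sa,V=hsv(d);s=proj(d,(.4423,.2412,.03),True);m=comp((H>20)&(H<35)&(Sa>130),s);y,x=np.argwhere(m).T
ru=int(s[1]);xs=x[y==ru];print(s,m.sum(),'row',ru,xs.min(),xs.max(),'rows',y.min(),y.max())
g=cv2.cvtColor(d['pixels'],cv2.COLOR_RGB2GRAY).astype(int)
print([(v,x[y==v].min(),x[y==v].max()) for v in range(y.min(),y.max()+1,5)])
for q in((.017,0),(-.017,0),(0,.017),(0,-.017)):
  a=np.radians(214);P=(.4423+q[0]*np.cos(a)+q[1]*np.sin(a),.2412+q[0]*np.sin(a)-q[1]*np.cos(a),.03);print(q,np.round(proj(d,P,True)))
E
```

```text
ft_force: [-0.5, 0.9, -0.7]
pos [ 0.4441  0.2426 -0.0252] t 24.9333 open 0.0857 F [-0.5207  0.8691 -0.6853]
shift [ 0.0023 -0.0001  0.0058] turn [-0.0011  0.005  -0.0004]
(np.float64(253.1183427487272), np.float64(260.02169387249114)) 4975 row 260 221 288 rows 209 330
[(209, np.int64(253), np.int64(256)), (214, np.int64(239), np.int64(269)), (219, np.int64(234), np.int64(275)), (224, np.int64(231), np.int64(278)), (229, np.int64(228), np.int64(280)), (234, np.int64(227), np.int64(282)), (239, np.int64(225), np.int64(284)), (244, np.int64(224), np.int64(286)), (249, np.int64(222), np.int64(287)), (254, np.int64(221), np.int64(288)), (259, np.int64(221), np.int64(288)), (264, np.int64(221), np.int64(287)), (269, np.int64(224), np.int64(285)), (274, np.int64(227), np.int64(282)), (279, np.int64(232), np.int64(277)), (284, np.int64(240), np.int64(268)), (289, np.int64(244), np.int64(264)), (294, np.int64(244), np.int64(264)), (299, np.int64(244), np.int64(264)), (304, np.int64(244), np.int64(264)), (309, np.int64(245), np.int64(264)), (314, np.int64(245), np.int64(263)), (319, np.int64(245), np.int64(263)), (324, np.int64(245), np.int64(263)), (329, np.int64(246), np.int64(263))]
(0.017, 0) [253. 228.]
(-0.017, 0) [253. 288.]
(0, 0.017) [288. 260.]
(0, -0.017) [218. 260.]
```

The cup is centred within 1 mm and the handle runs exactly along the tool x axis. Lowering and gripping.

```bash

python3 -m jog '[[0.002,0,0.005,-0.001,0.005,0],[0,0,0.001,0,0,0],[0,0,0,0,0,0]]'|grep pos
python3 -m jog '[[0,0,0,0,0,0],[0,0,0,0,0,0],[0,0,0,0,0,0],[0,0,0,0,0,0],[0,0,0,0,0,0]]' 255|egrep "force|open|pos"
python3 -m jog '[[0,0,0,0,0,0],[0,0,0,0,0,0],[0,0,0,0,0,0]]'|egrep "force|open|pos"
python3 go.py .4423 .2412 -.031 214
```

```text
position: [0.4434, 0.2419, -0.0306]
position: [0.4441, 0.2423, -0.0298]
ft_force: [-1.1, 0.1, -0.2]
opening: 0.0306
position: [0.4445, 0.2423, -0.0294]
ft_force: [-0.1, 0.4, -0.1]
opening: 0.0307
pos [ 0.4445  0.2423 -0.0294] t 25.9 open 0.0307 F [-0.0825  0.3743 -0.1165]
shift [0.0024 0.0003 0.0016] turn [-0.001   0.0035  0.0001]
```

```bash

python3 -m jog '[[0,0,-0.01,0,0,0],[0,0,-0.02,0,0,0],[0,0,-0.035,0,0,0],[0,0,-0.035,0,0,0],[0,0,-0.035,0,0,0]]'|grep open
python3 -m jog '[[0,0,-0.035,0,0,0],[0,0,-0.03,0,0,0.11],[0,0,-0.01,0,0,0.11],[0,0,0,0,0,0.11],[0,0,0,0,0,0.11]]'|grep open
python3 -m jog '[[0,0,0,0,0,0.11],[0,0,0,0,0,0.11],[0,0,0,0,0,0.11],[0,0,0,0,0,0.11],[0,0,0,0,0,0.1]]'|grep open
python3 go.py .4305 -.2813 .19
```

```text
opening: 0.0306
opening: 0.0306
opening: 0.0307
pos [0.4419 0.2415 0.2024] t 27.15 open 0.0307 F [-0.1033  0.429   0.1921]
shift [-0.2089 -0.4794  0.0105] turn [ 0.007   0.0073 -0.0193]
```

```bash

python3 -m jog '[[-0.016,-0.035,0,0.007,0.007,-0.02],[-0.016,-0.036,0,0,0,0],[-0.016,-0.036,0,0,0,0],[-0.016,-0.036,0,0,0,0],[-0.016,-0.036,0,0,0,0]]'|grep open
python3 -m jog '[[-0.016,-0.036,0,0,0,0],[-0.016,-0.036,0,0,0,0],[-0.016,-0.036,0,0,0,0],[-0.016,-0.036,0,0,0,0],[-0.016,-0.036,0,0,0,0]]'|grep open
python3 -m jog '[[-0.013,-0.03,0,0,0,0],[0,0,0,0,0,0],[0,0,0,0,0,0]]'|grep open
python3 go.py .4305 -.2813 .13
```

```text
opening: 0.0309
opening: 0.0307
opening: 0.0304
pos [ 0.4414 -0.2012  0.2114] t 28.2333 open 0.0304 F [-0.6288  0.2428  0.6998]
shift [-0.0208 -0.078   0.0814] turn [0.0033 0.0134 0.0037]
```

Before going over the lid I'll recheck the lid's centre from here.

```bash
python3 - <<'E'
from w import *
d=grab('wrist');H,Sa,V=hsv(d);s=proj(d,(.4285,-.2804,.11),True)
m=comp((Sa<48)&(V>150),s);P=world(d,m,.11);print('lid',s,circ(P),m.sum())
E
python3 -m jog '[[-0.01,-0.037,0,0.003,0.013,0.004],[-0.011,-0.037,0,0,0,0],[0,0,0.02,0,0,0],[0,0,0.02,0,0,0],[0,0,0,0,0,0]]'|grep open
python3 go.py .4305 -.2813 .10
```

```text
lid (np.float64(177.52518261090444), np.float64(195.59527370217938)) [ 0.4285 -0.2806  0.0492] 6653
opening: 0.0306
pos [ 0.4339 -0.2739  0.1737] t 28.7 open 0.0306 F [-0.5765  1.2409 -0.9747]
shift [ 0.0007 -0.0082  0.0737] turn [0.0006 0.0056 0.0106]
```

The lid centre is unchanged at (0.4285, -0.2806). Lowering the scoop.

```bash

python3 -m jog '[[0.001,-0.008,0.015,0,0.005,0.01],[0.001,0,0.02,0,0.002,0],[0.001,0,0.018,0,0.002,0],[0,0,0,0,0,0],[0,0,0,0,0,0]]'|grep force
python3 go.py .4305 -.2815 .095
```

```text
ft_force: [-0.2, -0.8, 0.2]
pos [ 0.4298 -0.2763  0.1205] t 29.1167 open 0.0306 F [-0.2311 -0.7878  0.1754]
shift [-0.0027 -0.0045  0.0255] turn [ 0.0003 -0.0018  0.0076]
```

```bash

python3 -m jog '[[-0.0025,-0.0045,0.008,0,-0.002,0.007],[0.001,0,0.01,0,0.001,0],[0,0,0.005,0,0,0],[0,0,0,0,0,0],[0,0,0,0,0,0]]'|grep force
python3 go.py .4305 -.2815 .08
```

```text
ft_force: [-0.3, -0.3, -0.5]
pos [ 0.4317 -0.282   0.0989] t 29.5333 open 0.0308 F [-0.2529 -0.2686 -0.5155]
shift [ 0.0014 -0.      0.0189] turn [-0.0014  0.0045  0.002 ]
```

```bash

python3 -m jog '[[0.001,0,0.008,-0.001,0.004,0.002],[0.001,0,0.006,0,0.001,0],[0,0,0,0,0,0],[0,0,0,0,0,0]]'|grep force
python3 go.py .4305 -.2815 .08
```

```text
ft_force: [1.2, 0.1, 0.1]
pos [ 0.4305 -0.2819  0.0845] t 29.8667 open 0.0308 F [1.1579 0.0662 0.1278]
shift [0.0001 0.0004 0.0045] turn [-0.0009  0.001  -0.0005]
```

```bash

python3 -m jog '[[0,0,0.003,-0.001,0.001,0],[0,0,0,0,0,0]]'|egrep "pos|force"
python3 -m jog '[[0,0,0.001,0,0,0],[0,0,0,0,0,0]]'|egrep "pos|force"
python3 -m jog '[[0,0,0.001,0,0,0],[0,0,0,0,0,0]]'|egrep "pos|force"
python3 go.py .4305 -.2815 .08
```

```text
position: [0.4304, -0.2819, 0.0812]
ft_force: [-0.5, 0.6, -0.2]
position: [0.4307, -0.2822, 0.0804]
ft_force: [0.0, 0.3, 0.3]
position: [0.4312, -0.2825, 0.0805]
ft_force: [-0.2, -1.0, -0.8]
pos [ 0.4312 -0.2825  0.0805] t 30.3667 open 0.0307 F [-0.2277 -0.9731 -0.7579]
shift [0.0011 0.0007 0.0005] turn [-0.0002  0.0014 -0.0005]
```

```bash

python3 -m jog '[[0.001,0.0005,0.001,0,0.001,0],[0,0,0,0,0,0]]'|egrep "pos|force"
python3 -m jog '[[0,0,0,0,0,0],[0,0,0,0,0,0],[0,0,0,0,0,0],[0,0,0,0,0,0],[0,0,0,0,0,0]]' 0|egrep "pos|force|open"
python3 go.py .4305 -.2815 .2
python3 -m jog '[[0,0,-0.02,0,0,0],[0,0,-0.03,0,0,0],[0,0,-0.035,0,0,0],[0,0,-0.04,0,0,0],[0,0,-0.04,0,0,0]]'|egrep "pos"
python3 -m jog '[[0.01,0.01,-0.04,0,0,0],[0.01,0.01,-0.03,0,0,0],[0,0.03,0,0,0,0],[0,0.03,0,0,0,0],[0,0,0,0,0,0]]'|egrep "pos|force"
python3 - <<'E'
from w import *
d=grab('wrist');s=grab('side');c=grab('scene')
H,Sa,V=hsv(d);q=proj(d,(.4285,-.2806,.14),True);m=comp((H>20)&(H<35)&(Sa>130),q);x=np.argwhere(m)[:,::-1];print('scoop',m.sum(),x.min(0),x.max(0),'pred',q)
for p in((.4285,-.2806,.11),(.4285,-.2806,.14)):print(np.round(proj(d,p,True)))
m2=comp((Sa<48)&(V>150),proj(d,(.41,-.31,.11),True));print('lid',circ(world(d,m2,.11)),m2.sum())
o=np.zeros((600,800,3),np.uint8);o[:384,:512]=d['pixels'];o[:216,512:]=cv2.resize(s['pixels'][200:384,270:],(288,216));o[216:432,512:]=cv2.resize(c['pixels'][120:320,120:380],(288,216));o[384:600,:512]=cv2.resize(s['pixels'][150:290,200:450],(512,216))
cv2.imwrite('pics/18.png',o[...,::-1])
E
```

```text
position: [0.4313, -0.2825, 0.0803]
ft_force: [-0.1, 0.1, -0.5]
position: [0.4307, -0.2818, 0.0795]
ft_force: [-0.3, -0.5, -0.3]
opening: 0.0855
pos [ 0.4307 -0.2818  0.0795] t 30.95 open 0.0855 F [-0.2578 -0.5205 -0.2671]
shift [ 0.0001  0.0002 -0.1205] turn [-0.0005  0.0014 -0.0005]
position: [0.4227, -0.2749, 0.2358]
position: [0.443, -0.1977, 0.3232]
ft_force: [0.3, -0.2, -0.3]
scoop 851 [178 163] [203 229] pred (np.float64(189.92207863807377), np.float64(177.23519412317182))
[194. 172.]
[190. 177.]
lid [ 0.4279 -0.2799  0.0483] 3113
```

View pics/18.png

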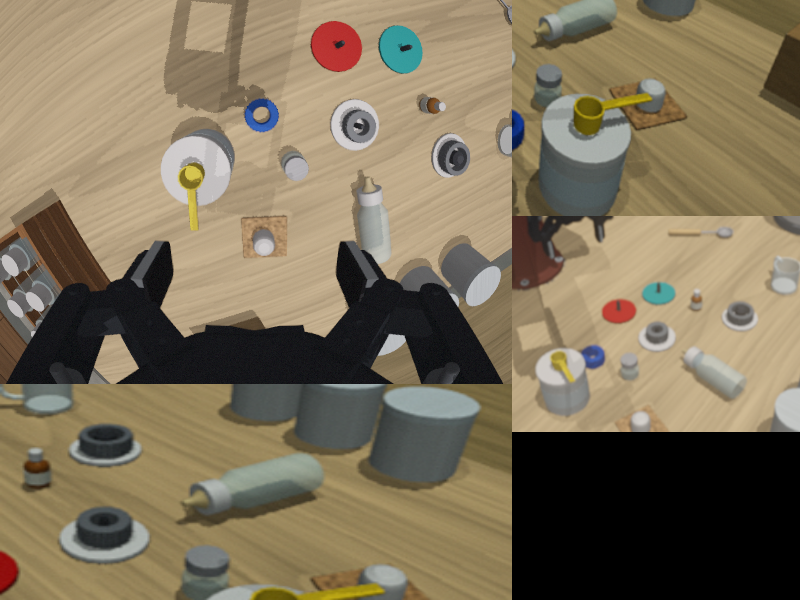

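The final picture shows every part in place:
- The scoop stands upright on the lid at (190,172), with the handle at (194,215).
- The cap is on the coaster at (264,240).
- The narrow collar lies flat on the thin post at (355,125), and the wide collar flat on the thick post at (452,157).
- The bottle and canister look unmoved.

```bash
python3 -c "
from station import arm
print(arm.job_done())"
```

```text
the job is handed in; nothing more can be done
None
```

The pile is taken apart and the job is handed in, at about 32 s of robot time. In order, the cap went onto the coaster, the narrow collar over the thin post, the wide collar over the thick post, and the scoop onto the middle of the cleared lid.

**Last checks:**
- In the final pictures both collars lie flat round their posts, the cap stands near the middle of the coaster, and the scoop stands upright within a few mm of the lid's middle.
- The lid centre measured (0.428, -0.280) at the end and (0.4285, -0.2806) before, so it is unmoved within measuring error. The glass bottle looked unmoved, judged by eye only.
- The arm was clear of everything when I handed in. No force I read passed about 2 N.

**Disagreed or uncertain:**
- **TCP offset:** the images put the real fingertips about 35 mm behind where the reported TCP and the notes place them. I set all heights from the images and from the measured grasp-to-underside distances.
- **Contact sensing:** the force reading hardly changed when parts touched down. I judged contact by the descent stalling instead.

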